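# Restock the spice carousel and hold the pepper mill to the front

## Task

Two of the six sockets of the spice carousel are empty: stand a spare shaker from the counter upright in each of them, and leave the one spare that is left over standing on the counter. Then turn the carousel until the waisted pepper mill stands at the very front, straight out from the centre post towards the counter edge where the robot is mounted (square to that edge), and keep the turntable still by its T handle: the job finishes with the hand still holding the handle, after a second or two of holding it steady. Nothing is to be knocked over, no jar is to be taken out of the carousel, and the other things on the counter stay where they are.

Things in the scene. Friction and masses are not known exactly. Their poses are not given: they have to be found in the camera images.
- foot: fixed round foot of the spice carousel, 200 mm across, 14 mm high, standing on the counter; origin on the carousel's vertical axis at counter height. It never turns: its axes are the world's, and its -x side is the FRONT of the carousel, straight out towards the counter edge at which the robot is mounted
- turntable (a joint): turning angle of the carousel's turntable about its vertical axis since the start, rad: it always reads 0 at the start, whichever way the turntable stands, and grows anticlockwise seen from above; no end stops within many turns; free-running ball bearing with only 0.03 N m of friction and no detents. The turntable is a 304 mm disc with its top 22 mm above the counter, carrying six black sockets, a centre post 14 mm thick and a T handle
- handle: the whole black T handle on top of the centre post; turns with the turntable; origin on the carousel's axis at counter height. Use handle_grip to take hold of it
- handle_grip (a point): centre of the T handle's crossbar, on the carousel's axis, 178 mm above the counter. The crossbar is 60 mm long along this frame's y axis, 14 mm thick along x and 26 mm high (165 to 191 mm above the counter), flat-sided; it turns with the turntable
- pocket_0 (a point): centre of the floor of one of the six sockets of the turntable, 22 mm above the counter, 110 mm out from the axis, 60 degrees from the next; a round cup of 54 mm inner and 60 mm outer diameter whose wall stands 18 mm above that floor (top at 40 mm). Turns with the turntable
- pocket_1 (a point): centre of the floor of one of the six sockets of the turntable, 22 mm above the counter, 110 mm out from the axis, 60 degrees from the next; a round cup of 54 mm inner and 60 mm outer diameter whose wall stands 18 mm above that floor (top at 40 mm). Turns with the turntable
- pocket_2 (a point): centre of the floor of one of the six sockets of the turntable, 22 mm above the counter, 110 mm out from the axis, 60 degrees from the next; a round cup of 54 mm inner and 60 mm outer diameter whose wall stands 18 mm above that floor (top at 40 mm). Turns with the turntable
- pocket_3 (a point): centre of the floor of one of the six sockets of the turntable, 22 mm above the counter, 110 mm out from the axis, 60 degrees from the next; a round cup of 54 mm inner and 60 mm outer diameter whose wall stands 18 mm above that floor (top at 40 mm). Turns with the turntable
- pocket_4 (a point): centre of the floor of one of the six sockets of the turntable, 22 mm above the counter, 110 mm out from the axis, 60 degrees from the next; a round cup of 54 mm inner and 60 mm outer diameter whose wall stands 18 mm above that floor (top at 40 mm). Turns with the turntable
- pocket_5 (a point): centre of the floor of one of the six sockets of the turntable, 22 mm above the counter, 110 mm out from the axis, 60 degrees from the next; a round cup of 54 mm inner and 60 mm outer diameter whose wall stands 18 mm above that floor (top at 40 mm). Turns with the turntable
- jar_a_center (a point): steel spice shaker, a straight round body of 47 mm diameter with a 49 mm band 70 to 79 mm up and a low domed pierced lid, 95 mm high in all, 0.11 to 0.24 kg; this point is its centre, 47.5 mm above its foot, z up. All plain shakers are alike. This one already stands in a socket of the carousel
- jar_b_center (a point): steel spice shaker, a straight round body of 47 mm diameter with a 49 mm band 70 to 79 mm up and a low domed pierced lid, 95 mm high in all, 0.11 to 0.24 kg; this point is its centre, 47.5 mm above its foot, z up. All plain shakers are alike. This one already stands in a socket of the carousel
- jar_c_center (a point): steel spice shaker, a straight round body of 47 mm diameter with a 49 mm band 70 to 79 mm up and a low domed pierced lid, 95 mm high in all, 0.11 to 0.24 kg; this point is its centre, 47.5 mm above its foot, z up. All plain shakers are alike. This one already stands in a socket of the carousel
- mill_center (a point): steel pepper mill, the only waisted jar: foot 47 mm, waist 30 mm, head 43 mm in diameter with a ball knob on top, 112 mm high in all; stands in a socket of the carousel; this point is its centre, 56 mm above its foot, z up
- spare_a_center (a point): steel spice shaker, a straight round body of 47 mm diameter with a 49 mm band 70 to 79 mm up and a low domed pierced lid, 95 mm high in all, 0.11 to 0.24 kg; this point is its centre, 47.5 mm above its foot, z up. All plain shakers are alike. This one stands on the counter as a spare
- spare_b_center (a point): steel spice shaker, a straight round body of 47 mm diameter with a 49 mm band 70 to 79 mm up and a low domed pierced lid, 95 mm high in all, 0.11 to 0.24 kg; this point is its centre, 47.5 mm above its foot, z up. All plain shakers are alike. This one stands on the counter as a spare
- spare_c_center (a point): steel spice shaker, a straight round body of 47 mm diameter with a 49 mm band 70 to 79 mm up and a low domed pierced lid, 95 mm high in all, 0.11 to 0.24 kg; this point is its centre, 47.5 mm above its foot, z up. All plain shakers are alike. This one stands on the counter as a spare
- prep_bowl: small white ceramic bowl, 84 mm across, 36 mm high, a bystander; origin at its underside
- mixing_bowl: steel mixing bowl, 190 mm across, 75 mm high, holding chopped red onion, a bystander; origin at its underside
- spoon: steel spoon, 150 mm long, lying flat, a bystander; origin at its underside
- can: food can with paper label, 72 mm across, 110 mm high, a bystander; origin at its underside
- cream_bottle: white plastic cream bottle with cap, 68 mm across, 130 mm high, a bystander; origin at its underside
- bell_pepper: bell pepper on the cutting board, 82 mm across, 72 mm high plus the stalk, a bystander; origin at its underside
- knife: chef's knife lying on the cutting board, 310 mm long, a bystander; origin at its underside
Not all that is in view belongs to the job. Leave any orange or yellow look-alike of the part that bears jar_a_center alone.

How it is judged:
By the outcome, as a careful person would: the job done as asked, in the order asked, and still so for the second after the job is handed in, while the arm keeps its last pose, push and grip.
It also fails if it takes over 72 s, if anything falls off the work surface, if the arm or the gripper's body presses on something with over 40 N, if the wrist force passes 120 N, or if a joint passes its speed limit or range.

## Robot

A 7-joint arm with a two-finger parallel gripper is mounted at the origin on the work surface. World frame = base frame: x ahead of the robot, y to its left, z up, the work surface at z = 0. Lengths are in m, angles in rad, forces in N, time in s.
With the tool pointing down it reaches from about 0.425 to 0.875 m from the base axis. Payload 4.7 kg.
Tool frame: the origin (TCP) lies between the finger pads; the fingertips stand 8 mm ahead of it and the grasp point (between the pads) lies 11 mm behind it; z points along the fingers, y is the line along which they close (so a half turn about z gives the same grasp; the last joint's range is limited). The gripper opens to 87 mm and grips with 3 to 60 N. Pads are 19 mm wide; open, the fingers measure 117 mm over their backs; the gripper's body (75 mm by 190 mm) begins 51 mm behind the grasp point.
Start: joints at [-1.158, 0.321, -0.07, 1.45, 0.023, 1.371, -0.057], TCP at [0.252, 0.599, 0.231] pointing down, gripper open.
Joint ranges: [-2.86, 2.86], [-0.3, 2.09], [-1.38, 1.24], [0.06, 2.45], [-1.56, 4.7], [0.09, 2.05], [-2.69, 2.69]. Speed limits (rad/s): [2.57, 2.57, 3.14, 3.14, 3.14, 3.14, 3.14].

## Interface

Orientations are given as a unit quaternion [w, x, y, z].
In Python, from station import status, vision, workorder gives the robot as it stands.
- The arm moves only by the shell command python3 -m pendant 'ROWS' [FORCE]. ROWS is JSON, a list of rows, each a list of 7 numbers: the turn, a rotation vector about the tool's x, y, z in rad, then the shift along the tool's x, y, z in m, then the opening, from -1 (shut) to 1 (fully open). In form: [[ax, ay, az, tx, ty, tz, jaw], ...]. A call has 1 to 12 rows; each row is the pose to reach, as a shift and turn from the pose commanded when the call began, along the tool's axes at that moment; what a row does not reach only later rows make up. A row lasts 1/12 s, in which the tool goes at most 41.7 mm and 7.16 degrees, less where a joint would pass 70% of its speed; a pose out of reach is approached as far as the arm can. A call with a gripper value outside its range is refused whole. The fingers move at their own pace and stop on an object; FORCE is the grip in N (left out, the last holds). Time passes only in rows, so rows that repeat a pose let the fingers close. It gives the time, the measured TCP pose, the force, the opening and the grip force at its end, in the units of the state.
- status.observe(): the state, without advancing time (a new reading comes with each control period).
- vision.get_image(name): name is "scene" or "side" or "wrist"; returns a dict with "image" (480x640x3 uint8, red, green, blue), "K" (3x3 intrinsics, pixels), "rvec" (rotation vector, rad) and "tvec" (3), from world to camera coordinates, as OpenCV has them. Camera axes: x right, y down, z forward; pixel columns grow to the right and rows downward; lengths in m; the calibration is good to about 2 mm. A picture is of the moment at which its call begins. There is no depth.
- workorder.sign_off(): hands the job in; it is judged then, once.
The state is a dict: "t": time; "joint_positions": joint angles; "qvel": joint speeds; "joint_torque": joint torques, N m; "tool_pos": TCP position; "ee_rot": TCP orientation; "wrist_force": force on the tool from outside, world axes, zero at the start; "wrist_torque": the same for the moment, N m; "gripper_width": opening from 0.0 (shut) to 1.0 (fully open); "gripper_force": force on a finger pad.
Only numpy, scipy, OpenCV 4.12 (cv2) and the standard library are available. Lean on these libraries where they do the work, as an engineer would, in place of code of your own. Each camera call takes 0.05 s, during which the arm holds its last target. There are 200 camera calls.

## Working session

There is one attempt and no reset: what is moved stays moved. The work goes in short steps, Python scripts to look and compute and a shell command to move; the robot and the scene stay as the last step left them, time stands still between calls to the robot, and variables do not carry over. Pictures are saved under pics/ and viewed, at most 10 in all, crops included, and the job is handed in when it is done.

```bash
mkdir -p pics; ls; python3 - <<'E'
from station import status, vision
import cv2
s=status.observe()
for k in ("t","tool_pos","ee_rot","gripper_width","wrist_force"): print(k,s[k])
for n in ("scene","side"):
    d=vision.get_image(n); cv2.imwrite(f"pics/{n}0.png",d["image"][:,:,::-1]); print(n,d["K"],d["rvec"],d["tvec"])
E
```

```text
pics
t 0.0
tool_pos [0.25221705 0.59849774 0.22947599]
ee_rot [-1.57923702e-04  1.98031769e-01  9.80195157e-01 -9.20998100e-04]
gripper_width 1.0002592847335012
wrist_force [-0.9861424  -0.40098067 -0.24211587]
scene [[509.93141819   0.         316.35736474]
 [  0.         509.93141819 242.12121085]
 [  0.           0.           1.        ]] [ 1.68818966  2.05986226 -0.66428238] [ 0.05569159 -0.32773619  1.75329341]
side [[491.43697514   0.         320.79855378]
 [  0.         491.43697514 241.59833791]
 [  0.           0.           1.        ]] [ 2.3353578  -0.75001567  0.25537514] [-0.36120837  0.33654044  1.48022344]
```

View pics/scene0.png

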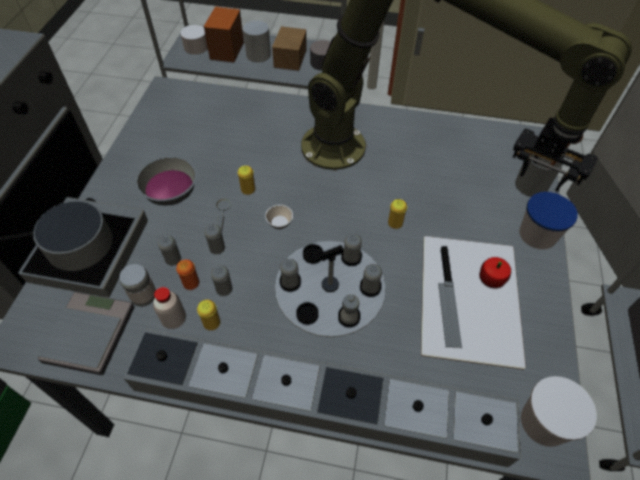

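View pics/side0.png

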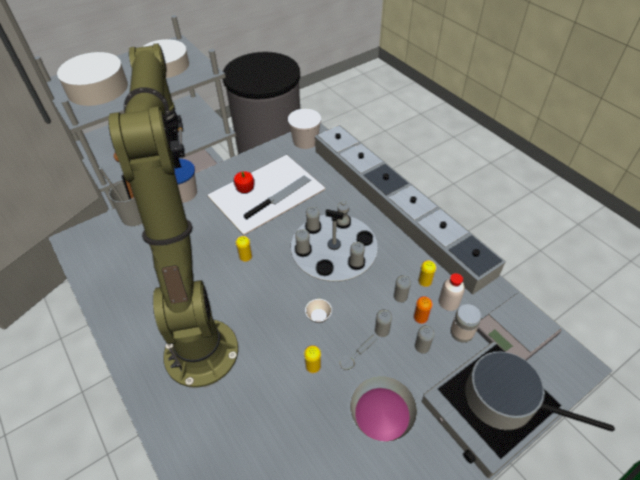

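The two views agree: grey spares are at scene (169,249), (215,237) and (222,279), and the empty sockets at about (312,254) and (307,314). Next I'll enlarge the views to find the mill and the precise pixels.

```bash
cat > h.py <<'E'
import numpy as np, cv2
from station import status, vision
from scipy.spatial.transform import Rotation as R
def cam(n):
    d=vision.get_image(n); return d
def ray(d,u,z):
    Rm=cv2.Rodrigues(np.array(d["rvec"],float))[0]; t=np.array(d["tvec"],float)
    r=Rm.T@np.linalg.inv(d["K"])@np.array([u[0],u[1],1.]); c=-Rm.T@t
    return c+r*(z-c[2])/r[2]
def proj(d,p):
    return cv2.projectPoints(np.array(p,float).reshape(-1,3),np.array(d["rvec"],float),np.array(d["tvec"],float),d["K"],None)[0][:,0]
def tri(ds,us):
    Ps=[d["K"]@np.c_[cv2.Rodrigues(np.array(d["rvec"],float))[0],d["tvec"]] for d in ds]
    X=cv2.triangulatePoints(Ps[0],Ps[1],np.array(us[0],float),np.array(us[1],float))[:,0]; return X[:3]/X[3]
E
python3 - <<'E'
import cv2,numpy as np
a=cv2.imread("pics/scene0.png");b=cv2.imread("pics/side0.png")
A=cv2.resize(a[215:345,150:400],(750,390),interpolation=3)
B=cv2.resize(b[195:365,285:445],(640,680),interpolation=3)
B=cv2.resize(b[195:295,285:385],(400,400),interpolation=3);C=cv2.resize(b[265:365,365:465],(400,400),interpolation=3)
cv2.imwrite("pics/c1.png",A);cv2.imwrite("pics/c2.png",np.hstack([B,C]))
E
```

```text
(no output)
```

View pics/c1.png

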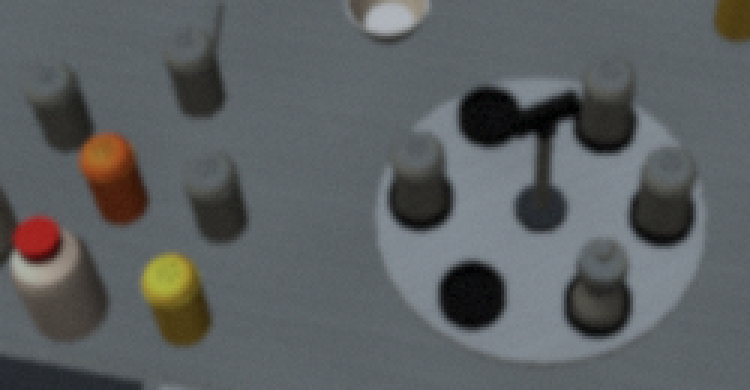

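View pics/c2.png

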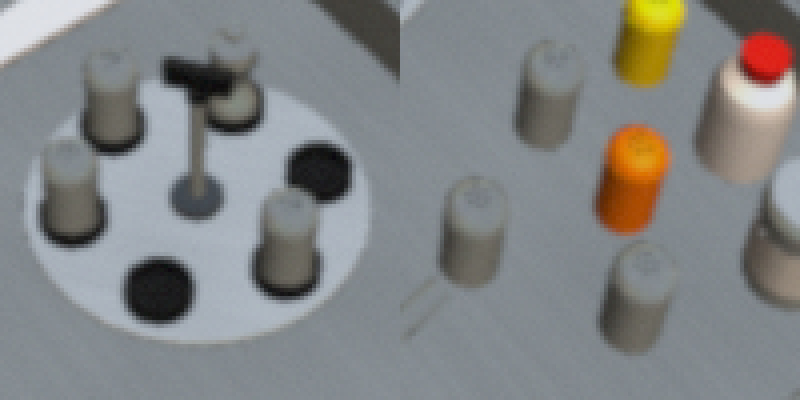

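The mill is at crop (600,285), i.e. scene about (350,310). The handle bar, the empty sockets at crop (489,115) and (473,295), and the three spare lids are all clear.

```bash
cat > m1.py <<'E'
from h import *
ds=cam("scene");dd=cam("side")
S=lambda x,y:(150+(x-.5)/3,215+(y-.5)/3)
L=lambda x,y:(285+(x-.5)/4,195+(y-.5)/4); Q=lambda x,y:(365+(x-400-.5)/4,265+(y-.5)/4)
def rep(n,a,b,z): print(n,"scene",ray(ds,a,z)[:2].round(4),"side",ray(dd,b,z)[:2].round(4),"tri",tri((ds,dd),(a,b)).round(4))
rep("sA",S(190,40),Q(478,190),.09)
rep("sB",S(52,74),Q(647,256),.09)
rep("sC",S(211,165),Q(554,54),.09)
rep("p_near",S(489,115),L(159,290),.04)
rep("p_far",S(473,295),L(319,171),.04)
rep("postbase",S(541,208),L(197,196),.022)
rep("mill knob",S(604,246),L(234,40),.13)
rep("jar1",S(419,149),L(291,203),.112)
rep("jar2",S(608,73),L(69,151),.112)
rep("jar3",S(670,160),L(110,62),.112)
rep("bar",S(547,113),L(199,76),.185)
for n,a in(("bar e1",S(517,122)),("bar e2",S(578,102))): print(n,ray(ds,a,.19))
for n,a in(("bar e1",L(167,70)),("bar e2",L(232,80))): print(n,ray(dd,a,.19))
# disc outline fit
for n,d in(("scene",ds),("side",dd)): print(n,proj(d,[[.6,0,0],[.7,0,0]]))
E
python3 m1.py
```

```text
sA scene [ 0.4819 -0.2566] side [ 0.4976 -0.2514] tri [ 0.491  -0.254   0.1009]
sB scene [ 0.5448 -0.3687] side [ 0.5603 -0.3655] tri [ 0.553  -0.3663  0.0999]
sC scene [ 0.6113 -0.1951] side [ 0.626  -0.1906] tri [ 0.6187 -0.1935  0.1003]
p_near scene [0.4763 0.0277] side [0.4736 0.0207] tri [0.4746 0.0256 0.0355]
p_far scene [0.6657 0.052 ] side [0.6625 0.0449] tri [0.6644 0.0499 0.0352]
postbase scene [0.5564 0.0926] side [0.5686 0.0967] tri [0.5632 0.0921 0.0314]
mill knob scene [0.6469 0.159 ] side [0.6442 0.1467] tri [0.6463 0.1557 0.124 ]
jar1 scene [ 0.5725 -0.015 ] side [ 0.5807 -0.0152] tri [ 0.5771 -0.0158  0.1167]
jar2 scene [0.4585 0.134 ] side [0.4661 0.1381] tri [0.4632 0.134  0.1179]
jar3 scene [0.5406 0.2013] side [0.5523 0.2027] tri [0.5474 0.1994 0.1196]
bar scene [0.5631 0.0946] side [0.5631 0.0879] tri [0.5634 0.0925 0.1827]
bar e1 [0.58026584 0.07254705 0.19      ]
bar e2 [0.55051005 0.11836295 0.19      ]
bar e1 [0.54336137 0.10474127 0.19      ]
bar e2 [0.57909787 0.06486559 0.19      ]
scene [[294.11000467 295.9189682 ]
 [285.78854055 328.19571423]]
side [[357.97395924 261.18854041]
 [380.30484071 248.09086561]]
```

```bash
cat >> h.py <<'E'
def plan(p,yaw,cur=None):
    """tool-frame turn/shift to bring TCP to world p pointing down, tool y at world yaw (deg)"""
    s=status.observe(); q=s["ee_rot"]; r0=R.from_quat([q[1],q[2],q[3],q[0]]); p0=np.array(s["tool_pos"])
    a=np.radians(yaw); y=[np.cos(a),np.sin(a),0]; z=[0,0,-1]; x=np.cross(y,z)
    r1=R.from_matrix(np.c_[x,y,z]); yy=r0.as_matrix()[:,1]
    print("t",round(s["t"],2),"p",p0.round(4),"yaw",np.degrees(np.arctan2(yy[1],yy[0])).round(2),"q7",round(s["joint_positions"][6],3),"grip",round(s["gripper_width"],3))
    print("turn",(r0.inv()*r1).as_rotvec().round(4),"shift",r0.inv().apply(np.array(p)-p0).round(4))
E
cat > m2.py <<'E'
exec(open("m1.py").read().split("rep(")[0]); 
E
python3 - <<'E'
from h import *
ds=cam("scene");dd=cam("side")
S=lambda x,y:(150+(x-.5)/3,215+(y-.5)/3)
Q=lambda x,y:(365+(x-400-.5)/4,265+(y-.5)/4)
for n,a,b in(("orange",S(107,146),Q(638,138)),("yellow",S(168,267),Q(655,8)),("bottlecap",S(37,237),Q(767,55))): print(n,tri((ds,dd),(a,b)).round(3))
plan([.491,-.254,.26],67); plan([.45,.15,.30],67)
E
```

```text
orange [ 0.618 -0.289  0.1  ]
yellow [ 0.719 -0.202  0.091]
bottlecap [ 0.731 -0.303  0.129]
t 0.3 p [0.2523 0.5988 0.2302] yaw 67.15 q7 -0.057 grip 1.001
turn [-0.0006  0.      0.0027] shift [-0.5511 -0.6933 -0.0294]
t 0.3 p [0.2523 0.5988 0.2302] yaw 67.15 q7 -0.057 grip 1.001
turn [-0.0006  0.      0.0027] shift [-0.3564 -0.3369 -0.0696]
```

```bash
python3 -m pendant '[[0,0,0,-0.356,-0.337,-0.07,1],[0,0,0,-0.356,-0.337,-0.07,1],[0,0,0,-0.356,-0.337,-0.07,1],[0,0,0,-0.356,-0.337,-0.07,1],[0,0,0,-0.356,-0.337,-0.07,1],[0,0,0,-0.356,-0.337,-0.07,1],[0,0,0,-0.356,-0.337,-0.07,1],[0,0,0,-0.356,-0.337,-0.07,1],[0,0,0,-0.356,-0.337,-0.07,1],[0,0,0,-0.356,-0.337,-0.07,1],[0,0,0,-0.356,-0.337,-0.07,1],[0,0,0,-0.356,-0.337,-0.07,1]]' 20
python3 -c "
from h import *
plan([.619,-.1935,.26],45)"
```

```text
t: 1.3
tool_pos: [0.4504, 0.1473, 0.3013]
ee_rot: [0.001, 0.199, 0.98, 0.0]
wrist_force: [1.1, 0.3, 0.6]
gripper_width: 1.0
gripper_force: 0.0
t 1.3 p [0.4504 0.1473 0.3013] yaw 67.06 q7 0.771 grip 1.0
turn [0.0011 0.0007 0.3851] shift [-0.2881 -0.2482  0.0413]
```

```bash
python3 -m pendant '[[0,0,0.385,-0.288,-0.248,0.041,1],[0,0,0.385,-0.288,-0.248,0.041,1],[0,0,0.385,-0.288,-0.248,0.041,1],[0,0,0.385,-0.288,-0.248,0.041,1],[0,0,0.385,-0.288,-0.248,0.041,1],[0,0,0.385,-0.288,-0.248,0.041,1],[0,0,0.385,-0.288,-0.248,0.041,1],[0,0,0.385,-0.288,-0.248,0.041,1],[0,0,0.385,-0.288,-0.248,0.041,1],[0,0,0.385,-0.288,-0.248,0.041,1],[0,0,0.385,-0.288,-0.248,0.041,1],[0,0,0.385,-0.288,-0.248,0.041,1]]'
python3 -c "
from h import *
d=cam('wrist'); cv2.imwrite('pics/w1.png',d['image'][:,:,::-1]); print(proj(d,[.619,-.1935,.09]),proj(d,[.619,-.1935,0]),proj(d,[.491,-.254,.09]))
plan([.619,-.1935,.085],45)"
```

```text
t: 2.3
tool_pos: [0.6185, -0.1901, 0.259]
ee_rot: [-0.001, 0.382, 0.924, 0.0]
wrist_force: [-0.8, -0.1, -0.0]
gripper_width: 0.996
gripper_force: 0.0
[[315.32547563 221.49742796]] [[315.79581626 202.21029617]] [[169.83759803 171.09154721]]
t 2.35 p [ 0.6187 -0.1888  0.2595] yaw 45.15 q7 1.195 grip 0.996
turn [ 0.0007 -0.0011  0.0027] shift [-0.0038 -0.0033  0.1745]
```

View pics/w1.png

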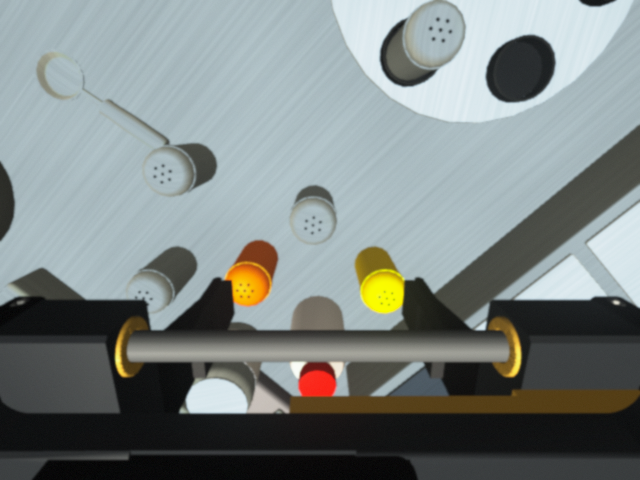

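The wrist view shows spare C's lid at (313,223), spare A's lid at (164,172) and the far empty socket's rim at about (521,69). The predictions were within 2 to 6 px.

```bash
python3 -c "
from h import *
d=cam('wrist')
for n,u,z in(('C',(313.5,223),.094),('A',(164.5,172),.094),('far',(521,69),.04),('jar1',(438,31),.116)): print(n,ray(d,u,z).round(4))
for i in range(3): print(np.round(status.observe()['tool_pos'],4)); cam('scene')
p=ray(d,(313.5,223),.094); p[2]=.077; plan(p,45)
"
```

```text
C [ 0.6185 -0.1936  0.094 ]
A [ 0.4894 -0.2554  0.094 ]
far [0.6615 0.0491 0.04  ]
jar1 [ 0.5748 -0.0164  0.116 ]
[ 0.6189 -0.1881  0.2598]
[ 0.6189 -0.1879  0.26  ]
[ 0.6189 -0.188   0.2602]
t 2.55 p [ 0.6189 -0.1882  0.2602] yaw 45.25 q7 1.196 grip 0.998
turn [ 0.0017 -0.      0.0043] shift [-0.0035 -0.0044  0.1832]
```

```bash
python3 -m pendant '[[0,0,0,-0.0035,-0.0044,0.04,1],[0,0,0,-0.0035,-0.0044,0.08,1],[0,0,0,-0.0035,-0.0044,0.115,1],[0,0,0,-0.0035,-0.0044,0.15,1],[0,0,0,-0.0035,-0.0044,0.18,1],[0,0,0,-0.0035,-0.0044,0.2,1],[0,0,0,-0.0035,-0.0044,0.213,1],[0,0,0,-0.0035,-0.0044,0.213,1],[0,0,0,-0.0035,-0.0044,0.213,0.4],[0,0,0,-0.0035,-0.0044,0.213,0],[0,0,0,-0.0035,-0.0044,0.213,-0.3],[0,0,0,-0.0035,-0.0044,0.213,-0.3]]' 12
python3 -c "
from h import *
plan([.6185,-.1936,.047],45)"
```

```text
t: 3.55
tool_pos: [0.6193, -0.196, 0.0484]
ee_rot: [0.001, 0.382, 0.924, 0.0]
wrist_force: [-0.9, 0.4, 0.5]
gripper_width: 0.781
gripper_force: 0.0
t 3.55 p [ 0.6193 -0.196   0.0484] yaw 45.1 q7 1.284 grip 0.781
turn [0.0019 0.0024 0.0017] shift [0.0023 0.0012 0.0014]
```

```bash
python3 -m pendant '[[0,0,0,0.002,0.001,0,-0.2],[0,0,0,0.002,0.001,0,-0.4],[0,0,0,0.002,0.001,0,-0.4],[0,0,0,0.002,0.001,0,-0.4],[0,0,0,0.002,0.001,0,-0.4],[0,0,0,0.002,0.001,0,-0.4],[0,0,0,0.002,0.001,0,-0.4],[0,0,0,0.002,0.001,0,-0.4]]' 20
python3 -c "
from h import *
plan([.6185,-.1936,.047],45)"
```

```text
t: 4.22
tool_pos: [0.6175, -0.1937, 0.0468]
ee_rot: [0.0, 0.382, 0.924, 0.0]
wrist_force: [-0.3, 0.5, 3.5]
gripper_width: 0.554
gripper_force: 19.9
t 4.22 p [ 0.6175 -0.1937  0.0468] yaw 45.09 q7 1.281 grip 0.554
turn [0.0003 0.0001 0.0015] shift [-0.0006  0.0008 -0.0002]
```

```bash
python3 -m pendant '[[0,0,0,0,0,-0.03,-0.4],[0,0,0,0,0,-0.07,-0.4],[0,0,0,0,0,-0.11,-0.4],[0,0,0,0,0,-0.15,-0.4],[0,0,0,0,0,-0.17,-0.4],[0,0,0,0,0,-0.17,-0.4]]'
python3 -c "
from h import *
plan([.6625,.049,.215],67.5)"
```

```text
t: 4.72
tool_pos: [0.6201, -0.1949, 0.2224]
ee_rot: [0.005, 0.382, 0.924, 0.001]
wrist_force: [-0.3, -0.5, -1.7]
gripper_width: 0.55
gripper_force: 19.9
t 4.72 p [ 0.6201 -0.1949  0.2224] yaw 45.08 q7 1.213 grip 0.55
turn [ 0.0037  0.0091 -0.3912] shift [0.1423 0.2027 0.0074]
```

```bash
python3 -m pendant '[[0,0,-0.05,0.017,0.025,0,-0.4],[0,0,-0.15,0.037,0.054,0,-0.4],[0,0,-0.25,0.06,0.085,0,-0.4],[0,0,-0.33,0.083,0.117,0,-0.4],[0,0,-0.391,0.105,0.15,0,-0.4],[0,0,-0.391,0.125,0.178,0,-0.4],[0,0,-0.391,0.138,0.196,0,-0.4],[0,0,-0.391,0.142,0.202,0,-0.4],[0,0,-0.391,0.142,0.202,0,-0.4],[0,0,-0.391,0.142,0.202,0,-0.4],[0,0,-0.391,0.142,0.202,0,-0.4]]'
python3 -c "
from h import *
d=cam('wrist'); cv2.imwrite('pics/w2.png',d['image'][:,:,::-1]); s=status.observe(); c=np.array(s['tool_pos']);print(proj(d,[[.6625,.049,.04],c]))
plan([.6625,.049,.069],67.5)"
```

```text
t: 5.63
tool_pos: [0.6591, 0.0465, 0.216]
ee_rot: [-0.0, 0.197, 0.98, -0.001]
wrist_force: [-0.1, -0.6, -0.9]
gripper_width: 0.548
gripper_force: 19.9
[[321.35302052 218.78070233]
 [316.93491835 304.45536379]]
t 5.68 p [0.6592 0.0464 0.2163] yaw 67.27 q7 1.188 grip 0.55
turn [-0.0015  0.0002 -0.004 ] shift [-0.002   0.0039  0.1473]
```

View pics/w2.png

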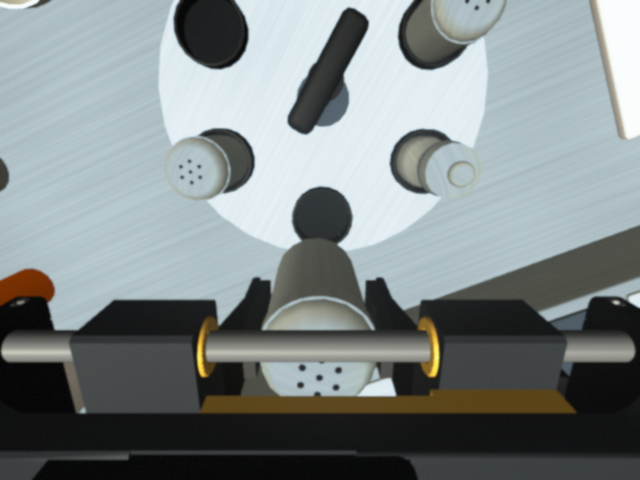

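The far socket's rim is centred at about (322,216), where (321,219) was predicted, and the held shaker's lid centre hole is at (319,378). The mill's knob is at (461,174).

```bash
python3 -c "
from h import *
d=cam('wrist'); s=status.observe(); c=np.array(s['tool_pos']);print(c)
g=cv2.cvtColor(d['image'],6)
# dark contour of far socket rim, in metric plane z=.04
m=(g<95).astype(np.uint8); 
row=g[216]; print('row',[int(row[i]) for i in range(284,362,4)]); print('col322',[int(g[i,322]) for i in range(176,250,4)])
print('far',ray(d,(322,216),.04)); print('lid',ray(d,(319,378),c[2]+.0475))
print('lid pred',proj(d,[[c[0],c[1],c[2]+.0475]]))
print('knob',ray(d,(461,174),.13),'jar1',ray(d,(190,172),.116))
# reproject rim circle outer dia 60, of guesses
for cx,cy in((.6625,.049),(.6615,.0491),(.6644,.05)):
  a=np.radians([67,157,247,337]); print(proj(d,[[cx+.03*np.cos(t),cy+.03*np.sin(t),.04] for t in a]).round(0).tolist())
"
```

```text
[0.65929529 0.04675939 0.21652481]
row [237, 237, 145, 51, 52, 53, 51, 52, 51, 51, 52, 54, 51, 54, 54, 53, 49, 157, 237, 236]
col322 [237, 236, 234, 51, 56, 54, 55, 54, 54, 55, 52, 53, 49, 50, 49, 47, 78, 79, 78]
far [0.6604447 0.0506231 0.04     ]
lid [0.66395147 0.0454106  0.26402481]
lid pred [[317.49078799 367.03091682]]
knob [0.64860547 0.15746989 0.13      ] jar1 [ 0.5753449  -0.01829285  0.116     ]
[[352.0, 219.0], [322.0, 188.0], [291.0, 218.0], [321.0, 248.0]]
[[352.0, 218.0], [321.0, 187.0], [290.0, 217.0], [321.0, 247.0]]
[[354.0, 220.0], [323.0, 189.0], [292.0, 220.0], [323.0, 249.0]]
```

```bash
python3 -c "
from h import *
d=cam('wrist'); s=status.observe(); c=np.array(s['tool_pos']); q=s['ee_rot']; r=R.from_quat([q[1],q[2],q[3],q[0]])
g=cv2.cvtColor(d['image'],6)
print('col319',[(i,int(g[i,319])) for i in range(230,252,2)])
print('row300',[int(g[300,i]) for i in range(250,400,5)]); print('col319lid',[(i,int(g[i,319])) for i in range(285,330,3)])
Rm=cv2.Rodrigues(np.array(d['rvec'],float))[0]; cc=-Rm.T@np.array(d['tvec'],float); print('cam in tool',r.inv().apply(cc-c).round(4), 'axis in tool',r.inv().apply(Rm[2]).round(3))
a=np.radians(np.arange(0,360,5))
for off in(-.006,-.003,0,.003):
  o=[]
  for z,rad in((.047,.0235),(-.023,.0245),(-.032,.0245)):
    P=[c+r.apply([off+rad*np.cos(t),rad*np.sin(t),z]) for t in a]; u=proj(d,P); o.append((u[:,1].min().round(1),u[:,0].min().round(1),u[:,0].max().round(1)))
  print(off,o, proj(d,[c+r.apply([off,0,-.048])]).round(1))
"
```

```text
col319 [(230, 49), (232, 48), (234, 50), (236, 51), (238, 69), (240, 78), (242, 78), (244, 77), (246, 78), (248, 77), (250, 77)]
row300 [28, 31, 31, 31, 79, 105, 96, 89, 92, 148, 176, 149, 132, 117, 106, 104, 137, 172, 172, 103, 73, 70, 70, 74, 33, 32, 32, 30, 28, 150]
col319lid [(285, 73), (288, 76), (291, 75), (294, 85), (297, 177), (300, 109), (303, 112), (306, 126), (309, 141), (312, 150), (315, 158), (318, 163), (321, 171), (324, 177), (327, 186)]
cam in tool [ 0.0837  0.     -0.1551] axis in tool [-0.302 -0.     0.953]
-0.006 [(np.float64(240.6), np.float64(280.4), np.float64(355.3)), (np.float64(290.7), np.float64(261.8), np.float64(373.9)), (np.float64(301.0), np.float64(258.5), np.float64(377.3))] [[317.9 381.2]]
-0.003 [(np.float64(235.9), np.float64(280.2), np.float64(355.4)), (np.float64(284.1), np.float64(261.5), np.float64(374.3)), (np.float64(294.1), np.float64(258.1), np.float64(377.6))] [[317.9 374.5]]
0 [(np.float64(231.2), np.float64(280.1), np.float64(355.6)), (np.float64(277.5), np.float64(261.1), np.float64(374.6)), (np.float64(287.1), np.float64(257.7), np.float64(378.0))] [[317.9 367.6]]
0.003 [(np.float64(226.4), np.float64(279.9), np.float64(355.7)), (np.float64(270.7), np.float64(260.8), np.float64(374.9)), (np.float64(279.9), np.float64(257.3), np.float64(378.4))] [[317.9 360.6]]
```

```bash
python3 -m pendant '[[0,0,0,0.0033,0.0036,0.02,-0.4],[0,0,0,0.0033,0.0036,0.05,-0.4],[0,0,0,0.0033,0.0036,0.08,-0.4],[0,0,0,0.0033,0.0036,0.1,-0.4],[0,0,0,0.0033,0.0036,0.112,-0.4],[0,0,0,0.0033,0.0036,0.116,-0.4],[0,0,0,0.0033,0.0036,0.116,-0.4],[0,0,0,0.0033,0.0036,0.116,-0.4]]'
python3 -c "
from h import *
import time
cam('side');cam('side')
d=cam('wrist'); cv2.imwrite('pics/w3.png',cv2.resize(d['image'][120:360,160:480,::-1],(800,600),interpolation=3)); s=status.observe(); c=np.array(s['tool_pos']); q=s['ee_rot']; r=R.from_quat([q[1],q[2],q[3],q[0]]); print(c)
a=np.radians(np.arange(0,360,5))
for off in(-.006,-.0045,-.003,0):
  P=[c+r.apply([off+.0235*np.cos(t),.0235*np.sin(t),.047]) for t in a]; print(off,proj(d,P)[:,1].min(),proj(d,[c+r.apply([off,0,-.048])]).round(1))
for S in((.6617,.0497),(.6625,.049)):
  for rad in(.027,.03):
    u=proj(d,[[S[0]+rad*np.cos(t),S[1]+rad*np.sin(t),.04] for t in a]); print(S,rad,u.min(0),u.max(0))
"
```

```text
t: 6.45
tool_pos: [0.6588, 0.0539, 0.102]
ee_rot: [0.001, 0.195, 0.981, 0.0]
wrist_force: [-0.2, -1.0, -1.0]
gripper_width: 0.551
gripper_force: 19.9
[0.65901184 0.05423743 0.10247859]
-0.006 240.4797293238791 [[316.9 380.8]]
-0.0045 238.12989704754108 [[316.9 377.4]]
-0.003 235.77000850013803 [[316.9 374. ]]
0 231.0198032632424 [[316.9 367.1]]
(0.6617, 0.0497) 0.027 [271.89081924 225.07046166] [352.68196799 300.12502297]
(0.6617, 0.0497) 0.03 [267.39174958 220.57906782] [357.17501789 303.99718792]
(0.6625, 0.049) 0.027 [271.44226159 226.57186799] [352.12785797 301.4299037 ]
(0.6625, 0.049) 0.03 [266.948997   222.09267096] [356.61494488 305.29230296]
```

View pics/w3.png

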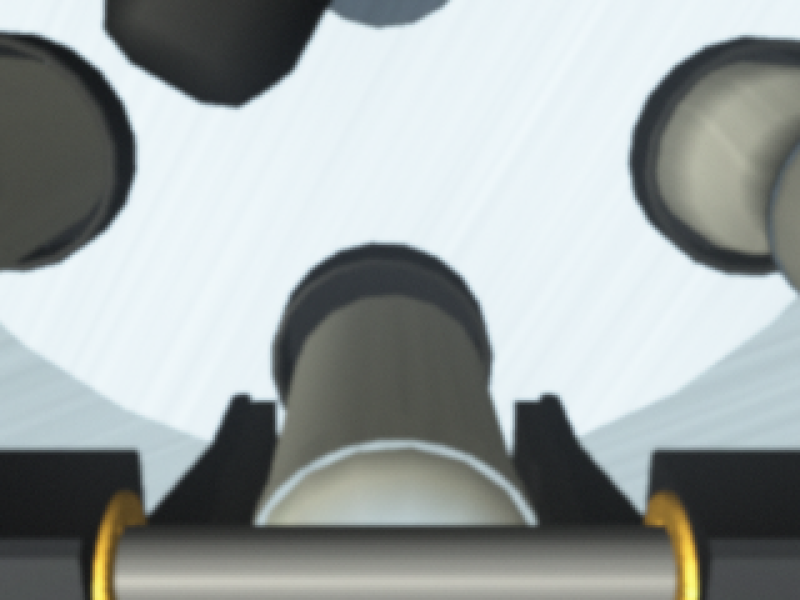

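The held foot's top edge is at row 238. The socket rim spans columns 269 to 357 with its top at row 217. The shaker therefore needs about +3 mm in tool x and -3 mm in tool y before it goes in.

```bash
python3 -m pendant '[[0,0,0,0.003,-0.0029,0,-0.4],[0,0,0,0.003,-0.0029,0,-0.4],[0,0,0,0.003,-0.0029,0,-0.4],[0,0,0,0.003,-0.0029,0.006,-0.4],[0,0,0,0.003,-0.0029,0.012,-0.4],[0,0,0,0.003,-0.0029,0.018,-0.4],[0,0,0,0.003,-0.0029,0.018,-0.4]]'
python3 -c "
from h import *
d=cam('wrist'); print(status.observe()['wrist_force'].round(1)); 
g=cv2.cvtColor(d['image'],6); plan([.659,.0507,.07],67.3)
print([(i,int(g[i,314])) for i in range(205,250,2)]); print([(i,int(g[245,i])) for i in range(260,365,3)])
"
```

```text
t: 7.18
tool_pos: [0.6573, 0.0519, 0.0847]
ee_rot: [0.004, 0.195, 0.981, 0.0]
wrist_force: [2.3, -2.3, 8.8]
gripper_width: 0.552
gripper_force: 20.0
[ 3.3 -0.7  7.9]
t 7.23 p [0.6571 0.0519 0.0848] yaw 67.46 q7 1.216 grip 0.549
turn [0.0024 0.0067 0.0028] shift [-0.0021 -0.0004  0.0148]
[(205, 244), (207, 243), (209, 243), (211, 243), (213, 244), (215, 243), (217, 243), (219, 242), (221, 241), (223, 227), (225, 100), (227, 49), (229, 48), (231, 52), (233, 82), (235, 97), (237, 96), (239, 95), (241, 95), (243, 94), (245, 93), (247, 94), (249, 93)]
[(260, 244), (263, 244), (266, 242), (269, 242), (272, 243), (275, 244), (278, 209), (281, 56), (284, 74), (287, 106), (290, 118), (293, 115), (296, 111), (299, 105), (302, 101), (305, 99), (308, 99), (311, 95), (314, 93), (317, 93), (320, 90), (323, 91), (326, 92), (329, 91), (332, 90), (335, 89), (338, 88), (341, 89), (344, 85), (347, 64), (350, 62), (353, 49), (356, 166), (359, 240), (362, 241)]
```

```bash
python3 -m pendant '[[0,0,0,0,0,-0.005,-0.4],[0,0,0,-0.0015,0.0012,-0.006,-0.4],[0,0,0,-0.0015,0.0012,-0.006,-0.4],[0,0,0,-0.0015,0.0012,0,-0.4],[0,0,0,-0.0015,0.0012,0.005,-0.4],[0,0,0,-0.0015,0.0012,0.008,-0.4],[0,0,0,-0.0015,0.0012,0.008,-0.4]]'
python3 -c "
from h import *
d=cam('wrist'); print(status.observe()['wrist_force'].round(1)); 
g=cv2.cvtColor(d['image'],6); plan([.659,.0507,.07],67.3)
print([(i,int(g[i,316])) for i in range(215,250,2)]); print([(i,int(g[255,i])) for i in range(265,365,3)])
"
```

```text
t: 7.82
tool_pos: [0.6633, 0.0512, 0.0808]
ee_rot: [0.009, 0.196, 0.981, 0.001]
wrist_force: [6.0, -2.6, 18.8]
gripper_width: 0.553
gripper_force: 20.0
[ 5.1 -3.5 18.5]
t 7.87 p [0.6632 0.0513 0.0809] yaw 67.43 q7 1.219 grip 0.553
turn [0.0058 0.0158 0.0023] shift [ 0.0038 -0.0022  0.0108]
[(215, 233), (217, 118), (219, 50), (221, 56), (223, 100), (225, 108), (227, 108), (229, 109), (231, 106), (233, 107), (235, 106), (237, 106), (239, 106), (241, 104), (243, 105), (245, 104), (247, 104), (249, 103)]
[(265, 243), (268, 242), (271, 184), (274, 72), (277, 77), (280, 131), (283, 134), (286, 133), (289, 131), (292, 127), (295, 123), (298, 119), (301, 116), (304, 114), (307, 110), (310, 108), (313, 105), (316, 102), (319, 100), (322, 95), (325, 97), (328, 101), (331, 99), (334, 98), (337, 99), (340, 97), (343, 97), (346, 96), (349, 96), (352, 91), (355, 87), (358, 60), (361, 62), (364, 159)]
```

```bash
python3 -m pendant '[[0,0,0,0,0,-0.01,-0.4],[0,0,0,0,0,-0.02,-0.4],[0,0,0,0,0,-0.026,-0.4],[0,0,0,0,0,-0.026,-0.4],[0,0,0,0,0,-0.026,-0.4],[0,0,0,0,0,-0.026,-0.4]]'
cat > meas.py <<'E'
from h import *
d=cam('wrist'); s=status.observe(); c=np.array(s['tool_pos']); q=s['ee_rot']; r=R.from_quat([q[1],q[2],q[3],q[0]]); print('F',s['wrist_force'].round(1))
g=cv2.cvtColor(d['image'],6); plan(c,67.3); tr=d['image']
def ed(v,t,i0): # subpixel crossings of t
    return [round(i0+i+(v[i]-t)/(v[i]-v[i+1]),1) for i in range(len(v)-1) if (v[i]-t)*(v[i+1]-t)<0]
for cc in(306,316,326): print('col',cc,ed(g[200:300,cc].astype(float),150,200),ed(g[200:300,cc].astype(float),72,200))
for rr in(235,245,255): print('row',rr,ed(g[rr,255:375].astype(float),150,255),ed(g[rr,255:375].astype(float),72,255))
cv2.imwrite('pics/w4.png',cv2.resize(d['image'][120:420,120:520,::-1],(800,600),interpolation=3))
E
python3 meas.py
```

```text
t: 8.37
tool_pos: [0.6549, 0.0535, 0.0995]
ee_rot: [-0.001, 0.195, 0.981, -0.0]
wrist_force: [0.4, -1.1, -1.3]
gripper_width: 0.552
gripper_force: 20.0
F [ 0.2 -0.2 -1.3]
t 8.42 p [0.6549 0.0535 0.0994] yaw 67.51 q7 1.21 grip 0.553
turn [-0.0009 -0.0017  0.0037] shift [0. 0. 0.]
col 306 [np.float64(225.2)] []
col 316 [np.float64(223.6)] []
col 326 [np.float64(224.2)] []
row 235 [np.float64(287.5), np.float64(346.4)] []
row 245 [np.float64(279.6), np.float64(354.2)] []
row 255 [np.float64(276.0), np.float64(358.1)] []
```

View pics/w4.png

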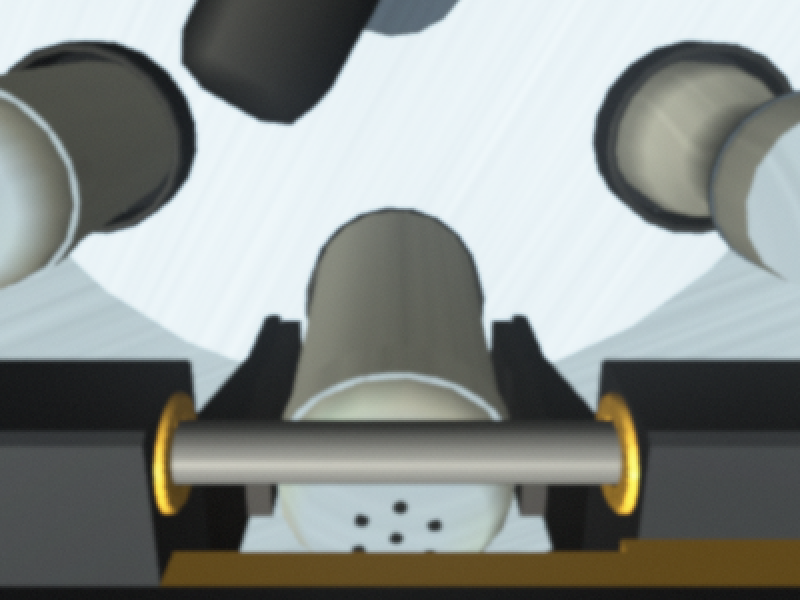

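The shaker's foot was caught on the inner rim and it pitched about 8° in the grip (lid hole at px (318,388), foot top at row 223). I'll set it back down on its old free spot and regrip it centred.

```bash
python3 -m pendant '[[0,0,0,0,0,-0.03,-0.4],[0,0,0,0,0,-0.06,-0.4],[0,0,0,0,0,-0.09,-0.4],[0,0,0,0,0,-0.1,-0.4],[0,0,0,0,0,-0.1,-0.4],[0,0,0,0,0,-0.1,-0.4]]'
python3 -c "
from h import *
plan([.6185,-.1936,.2],45)"
```

```text
t: 8.92
tool_pos: [0.6554, 0.0533, 0.1997]
ee_rot: [-0.0, 0.195, 0.981, -0.0]
wrist_force: [-0.3, 0.5, -2.4]
gripper_width: 0.552
gripper_force: 20.0
t 8.92 p [0.6554 0.0533 0.1997] yaw 67.5 q7 1.183 grip 0.552
turn [-3.000e-04 -7.000e-04  3.927e-01] shift [-0.0604 -0.2423 -0.0003]
```

```bash
python3 -m pendant '[[0,0,0.1,-0.01,-0.03,0,-0.4],[0,0,0.2,-0.02,-0.07,0,-0.4],[0,0,0.3,-0.03,-0.11,0,-0.4],[0,0,0.393,-0.04,-0.15,0,-0.4],[0,0,0.393,-0.05,-0.19,0,-0.4],[0,0,0.393,-0.058,-0.225,0,-0.4],[0,0,0.393,-0.06,-0.24,0,-0.4],[0,0,0.393,-0.06,-0.242,0,-0.4],[0,0,0.393,-0.06,-0.242,0,-0.4]]'
python3 -m pendant '[[0,-0.07,0,0,0,0.03,-0.4],[0,-0.14,0,0,0,0.06,-0.4],[0,-0.14,0,0,0,0.09,-0.4],[0,-0.14,0,0,0,0.115,-0.4],[0,-0.14,0,0,0,0.13,-0.4],[0,-0.14,0,0,0,0.14,-0.4],[0,-0.14,0,0,0,0.142,-0.4],[0,-0.14,0,0,0,0.142,-0.4]]'
python3 -c "
from h import *
plan([.6185,-.1936,.05],45)
d=cam('wrist'); cv2.imwrite('pics/w5.png',d['image'][:,:,::-1])"
```

```text
t: 9.67
tool_pos: [0.6167, -0.1944, 0.198]
ee_rot: [-0.002, 0.384, 0.923, -0.0]
wrist_force: [0.8, 1.3, -1.4]
gripper_width: 0.551
gripper_force: 20.0
t: 10.33
tool_pos: [0.6185, -0.1919, 0.0576]
ee_rot: [0.064, 0.381, 0.922, -0.027]
wrist_force: [0.4, -0.1, -0.9]
gripper_width: 0.555
gripper_force: 20.0
t 10.33 p [ 0.6185 -0.1919  0.0576] yaw 45.07 q7 1.184 grip 0.555
turn [-0.0007  0.1385  0.0013] shift [-0.0002 -0.0012  0.0077]
```

```bash
python3 -m pendant '[[0,0,0,0,0,0.003,-0.4],[0,0,0,0,0,0.006,-0.4],[0,0,0,0,0,0.008,-0.4],[0,0,0,0,0,0.008,-0.4]]'
```

```text
t: 10.72
tool_pos: [0.6193, -0.1941, 0.0506]
ee_rot: [0.065, 0.382, 0.922, -0.027]
wrist_force: [-0.3, 0.2, -1.7]
gripper_width: 0.553
gripper_force: 20.0
```

```bash
python3 -m pendant '[[0,0,0,0,0,0.002,-0.4],[0,0,0,0,0,0.004,-0.4],[0,0,0,0,0,0.005,-0.4],[0,0,0,0,0,0.005,-0.4]]'
```

```text
t: 11.05
tool_pos: [0.6196, -0.1945, 0.0454]
ee_rot: [0.064, 0.382, 0.922, -0.027]
wrist_force: [0.1, 0.3, -1.1]
gripper_width: 0.552
gripper_force: 20.0
```

```bash
python3 -m pendant '[[0,0,0,0,0,0.002,-0.4],[0,0,0,0,0,0.004,-0.4],[0,0,0,0,0,0.006,-0.4],[0,0,0,0,0,0.006,-0.4]]'
```

```text
t: 11.38
tool_pos: [0.6236, -0.1967, 0.0444]
ee_rot: [0.068, 0.382, 0.921, -0.026]
wrist_force: [-5.1, 1.0, 19.4]
gripper_width: 0.556
gripper_force: 20.1
```

```bash
python3 -m pendant '[[0,0,0,0,0,-0.003,-0.4],[0,0,0,0,0,-0.004,0.1],[0,0,0,0,0,-0.004,0.6],[0,0,0,0,0,-0.004,1],[0,0,0,0,0,-0.004,1],[0,0,0,0,0,-0.004,1],[0,0.07,0,0,0,-0.02,1],[0,0.138,0,0,0,-0.06,1],[0,0.138,0,0,0,-0.1,1],[0,0.138,0,0,0,-0.14,1],[0,0.138,0,0,0,-0.17,1],[0,0.138,0,0,0,-0.17,1]]'
python3 - <<'E'
from h import *
cam('scene')
d=cam('wrist'); cv2.imwrite('pics/w5.png',d['image'][:,:,::-1])
plan([.6185,-.1936,.047],45); s=status.observe(); c=np.array(s['tool_pos']); 
print(proj(d,[[.6185,-.1936,.094]]))
g=cv2.cvtColor(d['image'],6)[140:320,240:400]; cv2.imwrite('pics/w5c.png',cv2.resize(g,(640,720)[::1] if 0 else (480,540),interpolation=3))
E
```

```text
t: 12.38
tool_pos: [0.6068, -0.1794, 0.2155]
ee_rot: [0.006, 0.383, 0.924, 0.001]
wrist_force: [0.7, -0.3, -0.2]
gripper_width: 0.997
gripper_force: 0.0
t 12.48 p [ 0.6043 -0.1785  0.2093] yaw 44.99 q7 1.178 grip 1.001
turn [ 0.0019  0.004  -0.0001] shift [-0.0201 -0.001   0.1624]
[[315.25935949 255.33940125]]
```

View pics/w5.png

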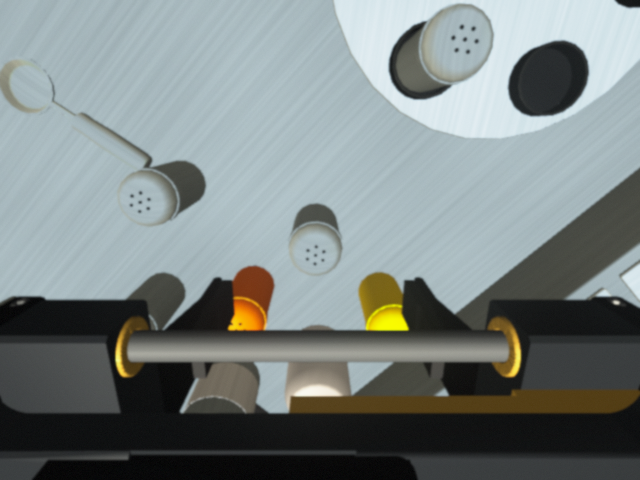

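The shaker is upright again with its lid at (316,254). I'll squeeze it along two perpendicular directions so it is exactly on the tool axis, and aim for the socket position from the carousel model fit, (0.6635, 0.0493).

```bash
python3 -m pendant '[[0,0,0.12,-0.02,-0.001,0.02,1],[0,0,0.24,-0.02,-0.001,0.02,1],[0,0,0.36,-0.02,-0.001,0.02,1],[0,0,0.48,-0.02,-0.001,0.02,1],[0,0,0.6,-0.02,-0.001,0.02,1],[0,0,0.72,-0.02,-0.001,0.02,1],[0,0,0.84,-0.02,-0.001,0.02,1],[0,0,0.96,-0.02,-0.001,0.02,1],[0,0,1.08,-0.02,-0.001,0.02,1],[0,0,1.2,-0.02,-0.001,0.02,1],[0,0,1.32,-0.02,-0.001,0.02,1],[0,0,1.44,-0.02,-0.001,0.02,1]]'
python3 -c "
from h import *
cam('side');plan([.6185,-.1945,.047],-45)"
```

```text
t: 13.48
tool_pos: [0.616, -0.1929, 0.1856]
ee_rot: [-0.0, 0.898, 0.439, -0.001]
wrist_force: [0.4, -0.4, 0.4]
gripper_width: 0.995
gripper_force: 0.0
t 13.53 p [ 0.616  -0.1929  0.1855] yaw -38.18 q7 -0.144 grip 0.998
turn [-0.001   0.0026  0.119 ] shift [0.0006 0.0031 0.1385]
```

```bash
python3 -m pendant '[[0,0,0.119,0.0006,0.003,0.03,0.9],[0,0,0.119,0.0006,0.003,0.07,0.7],[0,0,0.119,0.0006,0.003,0.105,0.5],[0,0,0.119,0.0006,0.003,0.13,0.4],[0,0,0.119,0.0006,0.003,0.1385,0.3],[0,0,0.119,0.0006,0.003,0.1385,0.1],[0,0,0.119,0.0006,0.003,0.1385,-0.1],[0,0,0.119,0.0006,0.003,0.1385,-0.2],[0,0,0.119,0.0006,0.003,0.1385,-0.2],[0,0,0.119,0.0006,0.003,0.1385,-0.2],[0,0,0.119,0.0006,0.003,0.1385,-0.2],[0,0,0.119,0.0006,0.003,0.1385,-0.2]]' 6
python3 -c "
from h import *
plan([.6185,-.1945,.047],-45)"
```

```text
t: 14.53
tool_pos: [0.6204, -0.1947, 0.0503]
ee_rot: [0.001, 0.922, 0.388, 0.001]
wrist_force: [0.2, 0.2, 0.1]
gripper_width: 0.552
gripper_force: 6.3
t 14.53 p [ 0.6204 -0.1947  0.0503] yaw -44.33 q7 -0.166 grip 0.552
turn [ 0.0028 -0.0009  0.0117] shift [-0.0012 -0.0016  0.0033]
```

```bash
python3 -m pendant '[[0,0,0,0,0,0,0.4],[0,0,0,0,0,0.002,0.4],[0,0,0,0,0,0.002,0.4],[0,0,-0.12,0,0,0.002,0.4],[0,0,-0.24,0,0,0.002,0.4],[0,0,-0.36,0,0,0.002,0.4],[0,0,-0.48,0,0,0.002,0.4],[0,0,-0.6,0,0,0.002,0.4],[0,0,-0.72,0,0,0.002,0.4],[0,0,-0.84,0,0,0.002,0.4],[0,0,-0.96,0,0,0.002,0.4],[0,0,-1.08,0,0,0.002,0.4]]'
python3 -c "
from h import *
plan([.6204,-.1947,.047],45)"
```

```text
t: 15.53
tool_pos: [0.62, -0.1949, 0.0476]
ee_rot: [0.001, 0.589, 0.808, -0.0]
wrist_force: [0.3, 0.0, 0.4]
gripper_width: 0.7
gripper_force: 0.0
t 15.53 p [ 0.62   -0.1949  0.0476] yaw 17.87 q7 0.811 grip 0.7
turn [ 0.0005  0.0021 -0.4736] shift [0.0001 0.0004 0.0006]
```

```bash
python3 -m pendant '[[0,0,-0.12,0,0,0,0.4],[0,0,-0.24,0,0,0,0.4],[0,0,-0.36,0,0,0,0.4],[0,0,-0.47,0,0,0,0.3],[0,0,-0.47,0,0,0,0.1],[0,0,-0.47,0,0,0,-0.1],[0,0,-0.47,0,0,0,-0.4],[0,0,-0.47,0,0,0,-0.4],[0,0,-0.47,0,0,0,-0.4],[0,0,-0.47,0,0,0,-0.4],[0,0,-0.47,0,0,0,-0.4],[0,0,-0.47,0,0,0,-0.4]]' 25
python3 -c "
from h import *
plan([.6204,-.1947,.047],45)"
```

```text
t: 16.53
tool_pos: [0.6201, -0.1949, 0.0477]
ee_rot: [0.001, 0.387, 0.922, -0.0]
wrist_force: [1.1, -0.9, 0.7]
gripper_width: 0.546
gripper_force: 25.0
t 16.53 p [ 0.6201 -0.1949  0.0477] yaw 44.44 q7 1.233 grip 0.546
turn [ 0.      0.0022 -0.0097] shift [-0.0001  0.0003  0.0007]
```

```bash
python3 -m pendant '[[0,0,0,0,0,-0.03,-0.4],[0,0,0,0,0,-0.07,-0.4],[0,0,0,0,0,-0.11,-0.4],[0,0,-0.05,0.008,0.011,-0.14,-0.4],[0,0,-0.15,0.025,0.035,-0.155,-0.4],[0,0,-0.25,0.045,0.063,-0.155,-0.4],[0,0,-0.33,0.067,0.094,-0.155,-0.4],[0,0,-0.4025,0.088,0.123,-0.155,-0.4],[0,0,-0.4025,0.108,0.151,-0.155,-0.4],[0,0,-0.4025,0.125,0.175,-0.155,-0.4],[0,0,-0.4025,0.137,0.192,-0.155,-0.4],[0,0,-0.4025,0.144,0.202,-0.155,-0.4]]'
python3 -m pendant '[[0,0,0,0,0,0.0,-0.4],[0,0,0,0,0,0.0,-0.4]]'
python3 - <<'E'
from h import *
plan([.6635,.0493,.102],67.5)
d=cam('wrist'); s=status.observe(); c=np.array(s['tool_pos']); q=s['ee_rot']; r=R.from_quat([q[1],q[2],q[3],q[0]])
g=cv2.cvtColor(d['image'],6).astype(float)
print([(i,int(g[i,318])) for i in range(170,250,4)]); print([(i,int(g[i,318])) for i in range(285,310,3)],[(i,int(g[i,318])) for i in range(360,392,2)])
a=np.radians(np.arange(0,360,5))
P=[c+r.apply([.0235*np.cos(t),.0235*np.sin(t),.0477]) for t in a]; print('foot top pred',proj(d,P)[:,1].min(),'lid',proj(d,[c+r.apply([0,0,-.0473])]))
E
```

```text
t: 17.53
tool_pos: [0.6628, 0.0545, 0.2016]
ee_rot: [0.0, 0.193, 0.981, 0.0]
wrist_force: [0.3, -0.6, -1.3]
gripper_width: 0.547
gripper_force: 25.0
t: 17.7
tool_pos: [0.6629, 0.0489, 0.2019]
ee_rot: [0.001, 0.195, 0.981, -0.001]
wrist_force: [0.2, -1.3, -1.3]
gripper_width: 0.549
gripper_force: 25.0
t 17.7 p [0.6629 0.0489 0.2019] yaw 67.54 q7 1.164 grip 0.549
turn [-0.0022  0.0016  0.0006] shift [-0.0003  0.0008  0.0999]
[(170, 237), (174, 237), (178, 237), (182, 235), (186, 132), (190, 59), (194, 54), (198, 55), (202, 53), (206, 54), (210, 50), (214, 51), (218, 51), (222, 50), (226, 50), (230, 69), (234, 81), (238, 79), (242, 79), (246, 79)]
[(285, 177), (288, 105), (291, 114), (294, 131), (297, 144), (300, 151), (303, 161), (306, 167), (309, 174)] [(360, 128), (362, 74), (364, 45), (366, 54), (368, 136), (370, 189), (372, 193), (374, 195), (376, 196), (378, 174), (380, 90), (382, 60), (384, 115), (386, 185), (388, 189), (390, 186)]
foot top pred 232.1811501483618 lid [[312.60581035 368.26412048]]
```

```bash
cat > sock.py <<'E'
from h import *
from scipy.optimize import least_squares
def sock(d,S0,rad=.03,z=.04,half=(90,270),thr=140):
    """fit socket centre: dark rim against bright disc; search edges along radial lines (angles deg, world)"""
    g=cv2.GaussianBlur(cv2.cvtColor(d['image'],6),(3,3),0).astype(np.float32)
    S=np.array(S0,float)
    for it in range(4):
        res=[]
        for a in np.radians(np.arange(half[0],half[1]+1,6)):
            rr=np.arange(.020,.042,.0003); u=proj(d,np.c_[S[0]+rr*np.cos(a),S[1]+rr*np.sin(a),np.full(len(rr),z)]).astype(np.float32)
            v=cv2.remap(g,u[:,0].reshape(1,-1),u[:,1].reshape(1,-1),1)[0]
            k=[i for i in range(len(v)-1) if v[i]<thr<=v[i+1]]
            if k: res.append((a,rr[k[0]]))
        res=np.array(res); A=np.c_[np.cos(res[:,0]),np.sin(res[:,0])]
        dS=np.linalg.lstsq(A,res[:,1]-rad,rcond=None)[0]; S=S+dS
    e=res[:,1]-rad-A@dS
    return S,len(res),np.abs(e).max()
E
python3 - <<'E'
from sock import *
d=cam('wrist'); print(status.observe()['tool_pos'])
print('far',sock(d,(.663,.0493),half=(80,235)))
for z in(.036,.04): print(z,sock(d,(.663,.0493),z=z,half=(80,235)))
K=d['K'];print(K[0],K[1])
E
```

```text
[0.66296481 0.04653537 0.20235995]
far (array([0.66204635, 0.05031976]), 26, np.float64(0.001591467560065162))
0.036 (array([0.66257647, 0.05011205]), 26, np.float64(0.0012112534155040867))
0.04 (array([0.66204635, 0.05031976]), 26, np.float64(0.001591467560065162))
[350.14950225   0.         317.7040485 ] [  0.         350.14950225 237.3665512 ]
```

```bash
python3 -m pendant '[[0,0,0,0,0,0.0,-0.4],[0,0,0,0,0,0.0,-0.4],[0,0,0,0,0,0.0,-0.4]]'
python3 -c "
from h import *
plan([.6635,.0495,.097],67.5)"
```

```text
t: 18.05
tool_pos: [0.6631, 0.0483, 0.2026]
ee_rot: [0.001, 0.196, 0.981, -0.001]
wrist_force: [0.4, 1.5, -1.5]
gripper_width: 0.545
gripper_force: 25.0
t 18.05 p [0.6631 0.0483 0.2026] yaw 67.41 q7 1.163 grip 0.545
turn [-0.0008  0.0022 -0.0016] shift [0.0004 0.0014 0.1056]
```

```bash
python3 -m pendant '[[0,0,0,0.0003,0.001,0.01,-0.4],[0,0,0,0.0003,0.001,0.03,-0.4],[0,0,0,0.0003,0.001,0.055,-0.4],[0,0,0,0.0003,0.001,0.078,-0.4],[0,0,0,0.0003,0.001,0.095,-0.4],[0,0,0,0.0003,0.001,0.103,-0.4],[0,0,0,0.0003,0.001,0.106,-0.4],[0,0,0,0.0003,0.001,0.106,-0.4],[0,0,0,0.0003,0.001,0.106,-0.4],[0,0,0,0.0003,0.001,0.106,-0.4]]'
python3 -c "
from sock import *
d=cam('wrist');plan([.6635,.0495,.069],67.5)
print(sock(d,(.663,.0493),half=(110,205)),sock(d,(.663,.0493),half=(80,235)))"
```

```text
t: 18.88
tool_pos: [0.6645, 0.0506, 0.0979]
ee_rot: [0.002, 0.195, 0.981, -0.0]
wrist_force: [-0.4, 1.1, -0.9]
gripper_width: 0.543
gripper_force: 25.0
t 18.93 p [0.6644 0.0506 0.0979] yaw 67.52 q7 1.184 grip 0.549
turn [0.0006 0.0041 0.0004] shift [ 0.0005 -0.0014  0.0289]
(array([0.66052667, 0.05096565]), 16, np.float64(0.0007026325084194373)) (array([0.66094474, 0.05080326]), 26, np.float64(0.0019442935675530874))
```

```bash
python3 -m pendant '[[0,0,0,0.0012,-0.0012,0,-0.4],[0,0,0,0.0012,-0.0012,0.003,-0.4],[0,0,0,0.0012,-0.0012,0.006,-0.4],[0,0,0,0.0012,-0.0012,0.009,-0.4],[0,0,0,0.0012,-0.0012,0.009,-0.4],[0,0,0,0.0012,-0.0012,0.009,-0.4],[0,0,0,0.0012,-0.0012,0.011,-0.4],[0,0,0,0.0012,-0.0012,0.013,-0.4]]'
python3 -c "
from sock import *
plan([.6628,.05,.069],67.5)
d=cam('wrist');g=cv2.cvtColor(d['image'],6).astype(int)
print([(i,int(g[i,316])) for i in range(205,250,2)]);print([(i,int(g[245,i])) for i in range(260,365,3)])
print(status.observe()['wrist_force'])"
```

```text
t: 19.6
tool_pos: [0.6621, 0.0499, 0.0834]
ee_rot: [0.001, 0.195, 0.981, -0.0]
wrist_force: [0.5, 0.3, -0.7]
gripper_width: 0.543
gripper_force: 25.0
t 19.6 p [0.6621 0.0499 0.0834] yaw 67.52 q7 1.188 grip 0.543
turn [-0.0005  0.0023  0.0004] shift [-0.0006  0.0003  0.0144]
[(205, 243), (207, 243), (209, 242), (211, 242), (213, 241), (215, 240), (217, 199), (219, 63), (221, 49), (223, 49), (225, 61), (227, 65), (229, 67), (231, 88), (233, 92), (235, 91), (237, 90), (239, 89), (241, 91), (243, 90), (245, 89), (247, 89), (249, 88)]
[(260, 243), (263, 242), (266, 242), (269, 243), (272, 243), (275, 208), (278, 81), (281, 70), (284, 59), (287, 99), (290, 111), (293, 107), (296, 103), (299, 99), (302, 94), (305, 92), (308, 90), (311, 90), (314, 89), (317, 90), (320, 85), (323, 87), (326, 88), (329, 86), (332, 87), (335, 85), (338, 86), (341, 86), (344, 86), (347, 82), (350, 62), (353, 59), (356, 64), (359, 73), (362, 235)]
[ 0.69467309 -0.41929063 -1.45400291]
```

```bash
python3 -m pendant '[[0,0,0,0,0,0.003,-0.4],[0,0,0,0,0,0.006,-0.4],[0,0,0,0,0,0.009,-0.4],[0,0,0,0,0,0.011,-0.4],[0,0,0,0,0,0.013,-0.4],[0,0,0,0,0,0.013,-0.4]]'
```

```text
t: 20.15
tool_pos: [0.6617, 0.0499, 0.0699]
ee_rot: [0.001, 0.195, 0.981, -0.001]
wrist_force: [-0.1, -0.2, -1.2]
gripper_width: 0.547
gripper_force: 25.0
```

```bash
python3 -m pendant '[[0,0,0,0,0,0.001,0],[0,0,0,0,0,0.001,0.5],[0,0,0,0,0,0.001,0.7],[0,0,0,0,0,0.001,0.7],[0,0,0,0,0,-0.02,0.7],[0,0,0,0,0,-0.06,0.7],[0,0,0,0,0,-0.1,0.7],[0,0,0,0,0,-0.14,0.7],[0,0,0,0,0,-0.15,0.8]]'
python3 -c "
from h import *
plan([.490,-.2547,.22],45)"
```

```text
t: 20.9
tool_pos: [0.6649, 0.05, 0.2286]
ee_rot: [0.006, 0.195, 0.981, 0.001]
wrist_force: [1.3, 0.9, 2.0]
gripper_width: 0.868
gripper_force: 0.0
t 20.9 p [0.6649 0.05   0.2286] yaw 67.51 q7 1.159 grip 0.868
turn [0.0075 0.0107 0.3929] shift [ 0.0452 -0.3484  0.0062]
```

```bash
python3 -m pendant '[[0,0,0.1,0.005,-0.035,0,1],[0,0,0.2,0.01,-0.075,0,1],[0,0,0.3,0.015,-0.115,0,1],[0,0,0.4,0.02,-0.155,0,1],[0,0,0.5,0.025,-0.195,0,1],[0,0,0.525,0.03,-0.235,0,1],[0,0,0.525,0.036,-0.275,0,1],[0,0,0.525,0.041,-0.31,0,1],[0,0,0.525,0.044,-0.338,0,1],[0,0,0.525,0.045,-0.348,0,1],[0,0,0.525,0.045,-0.348,0,1],[0,0,0.525,0.045,-0.348,0,1]]'
python3 -c "
from h import *
cam('side');cam('side');d=cam('wrist')
plan([.490,-.2547,.0477],37.4)
g=cv2.cvtColor(d['image'],6); print(proj(d,[.49,-.2547,.094]))
u=proj(d,[.49,-.2547,.094])[0].astype(int); sub=g[u[1]-25:u[1]+26,u[0]-25:u[0]+26].astype(float)
bl=sub-cv2.GaussianBlur(sub,(0,0),5); ys,xs=np.where((bl<-35)&(sub<150)); print(len(xs), u+[-25,-25]+[np.median(xs),np.median(ys)],xs.min(),xs.max(),ys.min(),ys.max())"
```

```text
t: 21.9
tool_pos: [0.4877, -0.2534, 0.2206]
ee_rot: [0.001, 0.443, 0.897, 0.0]
wrist_force: [-0.0, 0.3, 0.6]
gripper_width: 0.998
gripper_force: 0.0
t 22.05 p [ 0.4884 -0.2518  0.2203] yaw 37.67 q7 1.153 grip 0.999
turn [0.0007 0.0014 0.0046] shift [-0.003  -0.0006  0.1726]
[[316.68934491 234.75449311]]
69 [314. 233.] 3 46 0 38
```

```bash
python3 -m pendant '[[0,0,0,-0.003,-0.001,0.04,1],[0,0,0,-0.003,-0.001,0.08,0.8],[0,0,0,-0.003,-0.001,0.12,0.6],[0,0,0,-0.003,-0.001,0.15,0.5],[0,0,0,-0.003,-0.001,0.167,0.3],[0,0,0,-0.003,-0.001,0.173,0.1],[0,0,0,-0.003,-0.001,0.173,-0.1],[0,0,0,-0.003,-0.001,0.173,-0.2],[0,0,0,-0.003,-0.001,0.173,-0.2],[0,0,0,-0.003,-0.001,0.173,-0.2],[0,0,0,-0.003,-0.001,0.173,-0.2],[0,0,0,-0.003,-0.001,0.173,-0.2]]' 6
python3 -m pendant '[[0,0,0,0,0,0,0.4],[0,0,0,0,0,0,0.4],[0,0,0,0,0,0,0.4],[0,0,0.12,0,0,0,0.4],[0,0,0.24,0,0,0,0.4],[0,0,0.36,0,0,0,0.4],[0,0,0.48,0,0,0,0.4],[0,0,0.6,0,0,0,0.4],[0,0,0.72,0,0,0,0.4],[0,0,0.84,0,0,0,0.4],[0,0,0.96,0,0,0,0.4],[0,0,1.08,0,0,0,0.4]]'
python3 -m pendant '[[0,0,0.12,0,0,0,0.4],[0,0,0.24,0,0,0,0.4],[0,0,0.36,0,0,0,0.4],[0,0,0.491,0,0,0,0.3],[0,0,0.491,0,0,0,0.1],[0,0,0.491,0,0,0,-0.1],[0,0,0.491,0,0,0,-0.4],[0,0,0.491,0,0,0,-0.4],[0,0,0.491,0,0,0,-0.4],[0,0,0.491,0,0,0,-0.4],[0,0,0.491,0,0,0,-0.4],[0,0,0.491,0,0,0,-0.4]]' 25
python3 -c "
from h import *
plan([.475,.0255,.21],-52.6)"
```

```text
t: 23.05
tool_pos: [0.4888, -0.2575, 0.0483]
ee_rot: [0.002, 0.443, 0.897, -0.0]
wrist_force: [0.3, -0.1, -1.7]
gripper_width: 0.554
gripper_force: 6.0
t: 24.05
tool_pos: [0.4886, -0.2575, 0.0478]
ee_rot: [0.001, 0.842, 0.539, 0.0]
wrist_force: [-0.3, 1.3, -0.1]
gripper_width: 0.697
gripper_force: 0.0
t: 25.05
tool_pos: [0.4885, -0.2576, 0.0476]
ee_rot: [0.001, 0.947, 0.321, 0.001]
wrist_force: [0.3, -1.6, 0.4]
gripper_width: 0.549
gripper_force: 25.0
t 25.05 p [ 0.4885 -0.2576  0.0476] yaw -52.55 q7 -0.17 grip 0.549
turn [ 0.0024 -0.0006  0.0008] shift [ 0.1616 -0.2326 -0.1628]
```

```bash
python3 -m pendant '[[0,0,0,0,0,-0.03,-0.4],[0,0,0,0,0,-0.07,-0.4],[0,0,0,0,0,-0.11,-0.4],[0,0,0,0.01,-0.014,-0.14,-0.4],[0,0,0,0.028,-0.04,-0.155,-0.4],[0,0,0,0.05,-0.072,-0.155,-0.4],[0,0,0,0.073,-0.105,-0.155,-0.4],[0,0,0,0.096,-0.138,-0.155,-0.4],[0,0,0,0.118,-0.17,-0.155,-0.4],[0,0,0,0.137,-0.197,-0.155,-0.4],[0,0,0,0.152,-0.219,-0.155,-0.4],[0,0,0,0.161,-0.232,-0.155,-0.4]]'
python3 -m pendant '[[0,0,0,0,0,0.0,-0.4],[0,0,0,0,0,0.0,-0.4],[0,0,0,0,0,0.0,-0.4],[0,0,0,0,0,0.0,-0.4]]'
python3 - <<'E'
from sock import *
plan([.4748,.0247,.097],-52.6)
d=cam('wrist'); s=status.observe(); c=np.array(s['tool_pos']); q=s['ee_rot']; r=R.from_quat([q[1],q[2],q[3],q[0]])
print('near',sock(d,(.4748,.0247),half=(-40,115)))
g=cv2.cvtColor(d['image'],6).astype(float)
a=np.radians(np.arange(0,360,5)); u=proj(d,[c+r.apply([.0235*np.cos(t),.0235*np.sin(t),.0476]) for t in a]); x0=int(u[:,0].mean()); print('foot top pred',u[:,1].min(),x0)
print([(i,int(g[i,x0])) for i in range(180,246,3)])
for k in range(6):
  S=np.array([.5622,.0915])+.11*np.array([np.cos(np.radians(37.4+60*k)),np.sin(np.radians(37.4+60*k))]); print(k,proj(d,[[*S,.04]]).round(0))
E
```

```text
t: 26.05
tool_pos: [0.4735, 0.0288, 0.2016]
ee_rot: [-0.0, 0.946, 0.323, -0.0]
wrist_force: [-0.1, -0.5, -0.5]
gripper_width: 0.548
gripper_force: 25.0
t: 26.38
tool_pos: [0.4748, 0.0232, 0.2019]
ee_rot: [0.001, 0.948, 0.32, 0.0]
wrist_force: [-0.6, 0.2, -1.9]
gripper_width: 0.545
gripper_force: 25.0
t 26.38 p [0.4748 0.0232 0.2019] yaw -52.71 q7 -1.071 grip 0.545
turn [ 0.002   0.0003 -0.0018] shift [ 0.001  -0.0014  0.1049]
near (array([0.47514675, 0.02591548]), 26, np.float64(0.0013055529653027333))
foot top pred 230.64379184005986 318
[(180, 229), (183, 228), (186, 108), (189, 59), (192, 55), (195, 54), (198, 53), (201, 53), (204, 51), (207, 52), (210, 49), (213, 50), (216, 49), (219, 48), (222, 48), (225, 48), (228, 47), (231, 48), (234, 62), (237, 85), (240, 83), (243, 83)]
0 [[316. -67.]]
1 [[196.  18.]]
2 [[209. 160.]]
3 [[317. 219.]]
4 [[424. 159.]]
5 [[436.  17.]]
```

```bash
python3 -m pendant '[[0,0,0,0.0025,-0.0015,0.01,-0.4],[0,0,0,0.0025,-0.0015,0.03,-0.4],[0,0,0,0.0025,-0.0015,0.055,-0.4],[0,0,0,0.0025,-0.0015,0.078,-0.4],[0,0,0,0.0025,-0.0015,0.095,-0.4],[0,0,0,0.0025,-0.0015,0.103,-0.4],[0,0,0,0.0025,-0.0015,0.105,-0.4],[0,0,0,0.0025,-0.0015,0.105,-0.4],[0,0,0,0.0025,-0.0015,0.105,-0.4],[0,0,0,0.0025,-0.0015,0.105,-0.4],[0,0,0,0.0025,-0.0015,0.105,-0.4]]'
cat > chk.py <<'E'
from sock import *
import sys
S0=(float(sys.argv[1]),float(sys.argv[2])); h0=float(sys.argv[3]); yaw=float(sys.argv[4])
d=cam('wrist'); s=status.observe(); c=np.array(s['tool_pos']); q=s['ee_rot']; r=R.from_quat([q[1],q[2],q[3],q[0]])
print('socket',sock(d,S0,half=(h0-45,h0+45)))
g=cv2.cvtColor(d['image'],6).astype(float)
a=np.radians(np.arange(0,360,5))
for off in(-.003,0,.003):
  u=proj(d,[c+r.apply([off+.0235*np.cos(t),.0235*np.sin(t),.0476]) for t in a]); x0=int(u[:,0].mean()); print(off,'foot top pred',u[:,1].min().round(1),x0)
print([(i,int(g[i,x0])) for i in range(205,250,2)]); print([(i,int(g[245,i])) for i in range(262,368,3)])
plan([*S0,.069],yaw); print(s['wrist_force'].round(1))
E
python3 chk.py .4751 .0257 37.4 -52.6
```

```text
t: 27.35
tool_pos: [0.477, 0.0276, 0.0981]
ee_rot: [0.001, 0.947, 0.321, 0.002]
wrist_force: [0.8, -0.6, -2.1]
gripper_width: 0.545
gripper_force: 25.0
socket (array([0.47644824, 0.02700191]), 16, np.float64(0.0007306693776614305))
-0.003 foot top pred 235.7 318
0 foot top pred 231.0 318
0.003 foot top pred 226.2 318
[(205, 231), (207, 231), (209, 231), (211, 230), (213, 231), (215, 220), (217, 108), (219, 44), (221, 45), (223, 53), (225, 62), (227, 59), (229, 52), (231, 53), (233, 56), (235, 80), (237, 88), (239, 87), (241, 89), (243, 88), (245, 86), (247, 87), (249, 88)]
[(262, 233), (265, 233), (268, 233), (271, 233), (274, 233), (277, 192), (280, 60), (283, 62), (286, 53), (289, 52), (292, 65), (295, 77), (298, 80), (301, 83), (304, 84), (307, 86), (310, 85), (313, 86), (316, 89), (319, 86), (322, 83), (325, 82), (328, 82), (331, 83), (334, 84), (337, 84), (340, 83), (343, 81), (346, 70), (349, 50), (352, 51), (355, 63), (358, 77), (361, 228), (364, 237), (367, 236)]
t 27.4 p [0.4768 0.0276 0.098 ] yaw -52.57 q7 -0.974 grip 0.545
turn [ 0.0023 -0.0022  0.0006] shift [-0.0026  0.0004  0.029 ]
[-0.4  0.2 -1.8]
```

```bash
python3 -m pendant '[[0,0,0,0,0,0.003,-0.4],[0,0,0,0,0,0.006,-0.4],[0,0,0,0,0,0.009,-0.4],[0,0,0,0,0,0.011,-0.4],[0,0,0,0,0,0.013,-0.4],[0,0,0,0,0,0.015,-0.4],[0,0,0,0,0,0.015,-0.4]]'
```

```text
t: 27.98
tool_pos: [0.4758, 0.0273, 0.0816]
ee_rot: [0.001, 0.947, 0.321, 0.0]
wrist_force: [1.0, -1.1, -2.6]
gripper_width: 0.552
gripper_force: 25.0
```

In with no contact force. I'll lower it to the floor, release and retreat.

```bash
python3 -m pendant '[[0,0,0,0,0,0.003,-0.4],[0,0,0,0,0,0.006,-0.4],[0,0,0,0,0,0.009,-0.4],[0,0,0,0,0,0.011,-0.4],[0,0,0,0,0,0.0115,-0.4],[0,0,0,0,0,0.0115,-0.4]]'
python3 -m pendant '[[0,0,0,0,0,0.0,0],[0,0,0,0,0,0.0,0.5],[0,0,0,0,0,0.0,0.7],[0,0,0,0,0,0.0,0.7],[0,0,0,0,0,-0.02,0.7],[0,0,0,0,0,-0.06,0.7],[0,0,0,0,0,-0.1,0.7],[0,0,0,0,0,-0.14,0.7],[0,0,0,0,0,-0.18,0.7],[0,0,0,0,0,-0.19,0.7],[0,0,0,0,0,-0.19,0.7]]'
python3 - <<'E'
from h import *
d=cam('wrist'); cv2.imwrite('pics/w6.png',d['image'][:,:,::-1])
plan([.5622,.0915,.26],-138)
E
```

```text
t: 28.48
tool_pos: [0.476, 0.0273, 0.0704]
ee_rot: [0.001, 0.947, 0.321, 0.0]
wrist_force: [0.5, 0.3, -1.8]
gripper_width: 0.543
gripper_force: 25.0
t: 29.4
tool_pos: [0.4782, 0.0279, 0.2645]
ee_rot: [0.0, 0.947, 0.321, 0.004]
wrist_force: [-0.2, 1.3, -0.9]
gripper_width: 0.851
gripper_force: 0.0
t 29.45 p [0.4768 0.0278 0.262 ] yaw -52.56 q7 -1.104 grip 0.85
turn [-1.0000e-03 -5.0000e-03  1.4912e+00] shift [0.1065 0.0013 0.0024]
```

View pics/w6.png

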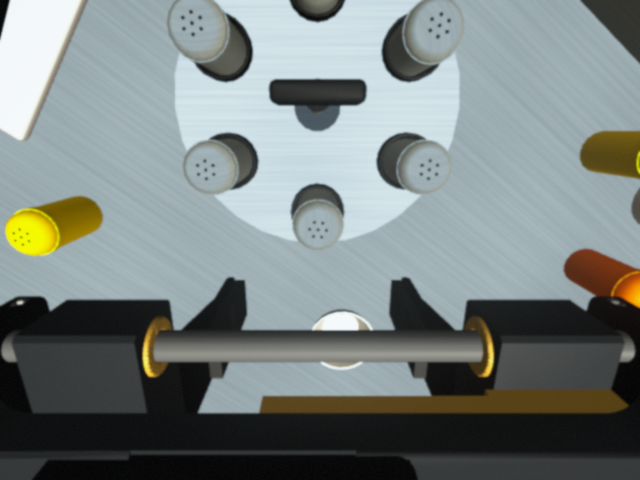

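The near shaker stands in its socket, with its lid at (318,224). The crossbar lies horizontal in the image at (318,92), so it is along tool y and the phase is still 37.4°.

```bash
python3 -c "
from h import *
d=cam('wrist'); print('bar',ray(d,(318,90.5),.191),'post',ray(d,(318,117),.022)); plan([.562,.0915,.26],-130)"
python3 -m pendant '[[0,0,0.12,0.02,0.0013,0,1],[0,0,0.24,0.05,0.0013,0,1],[0,0,0.36,0.08,0.0013,0,1],[0,0,0.48,0.1,0.0013,0,1],[0,0,0.6,0.1065,0.0013,0,1],[0,0,0.72,0.1065,0.0013,0,1],[0,0,0.84,0.1065,0.0013,0,1],[0,0,0.96,0.1065,0.0013,0,1],[0,0,1.08,0.1065,0.0013,0,1],[0,0,1.2,0.1065,0.0013,0,1],[0,0,1.32,0.1065,0.0013,0,1],[0,0,1.352,0.1065,0.0013,0,1]]'
python3 -c "
from h import *
for k in range(3): cam('side')
plan([.562,.0915,.167],-130); d=cam('wrist')"
```

```text
bar [0.55970909 0.09138054 0.191     ] post [0.5521482 0.0847677 0.022    ]
t 29.5 p [0.4758 0.0277 0.2603] yaw -52.57 q7 -1.104 grip 0.849
turn [ 8.0000e-04 -1.7000e-03  1.3515e+00] shift [0.1073 0.0017 0.0004]
t: 30.5
tool_pos: [0.5601, 0.0908, 0.2581]
ee_rot: [0.002, 0.939, -0.345, -0.0]
wrist_force: [0.8, 0.5, 0.2]
gripper_width: 1.005
gripper_force: 0.0
t 30.65 p [0.5604 0.0911 0.2587] yaw -129.98 q7 -2.361 grip 0.998
turn [ 0.0031 -0.0008  0.0003] shift [ 0.0009 -0.0017  0.0917]
```

```bash
python3 -m pendant '[[0,0,0.05,0,-0.0013,0.02,1],[0,0,0.1,0,-0.0013,0.05,1],[0,0,0.1,0,-0.0013,0.075,1],[0,0,0.1,0,-0.0013,0.088,1],[0,0,0.1,0,-0.0013,0.0917,0.6],[0,0,0.1,0,-0.0013,0.0917,0.2],[0,0,0.1,0,-0.0013,0.0917,-0.1],[0,0,0.1,0,-0.0013,0.0917,-0.3],[0,0,0.1,0,-0.0013,0.0917,-0.5],[0,0,0.1,0,-0.0013,0.0917,-0.6],[0,0,0.1,0,-0.0013,0.0917,-0.7],[0,0,0.1,0,-0.0013,0.0917,-0.7]]' 8
python3 -m pendant '[[0,0,0,0,0,0,-0.8],[0,0,0,0,0,0,-0.9],[0,0,0,0,0,0,-1],[0,0,0,0,0,0,-1],[0,0,0,0,0,0,-1],[0,0,0,0,0,0,-1]]' 8
python3 -c "
from h import *
plan([.5614,.0925,.167],0)"
```

```text
t: 31.7
tool_pos: [0.5624, 0.0923, 0.1694]
ee_rot: [0.0, 0.921, -0.389, 0.001]
wrist_force: [0.2, -1.4, 0.9]
gripper_width: 0.477
gripper_force: 0.0
t: 32.2
tool_pos: [0.5618, 0.0913, 0.1689]
ee_rot: [0.001, 0.921, -0.389, 0.001]
wrist_force: [-1.9, -3.5, 2.0]
gripper_width: 0.17
gripper_force: 7.7
t 32.2 p [0.5618 0.0913 0.1689] yaw -135.8 q7 -2.41 grip 0.17
turn [ 2.9000e-03  6.0000e-04 -2.3702e+00] shift [-0.0011 -0.0005  0.0019]
```

```bash
python3 -m pendant '[[0,0,0,0,0,0,-1],[0,0,0,0,0,0,-1],[0,0,-0.02,0,0,0,-1],[0,0,-0.06,0,0,0,-1],[0,0,-0.12,0,0,0,-1],[0,0,-0.2,0,0,0,-1],[0,0,-0.28,0,0,0,-1],[0,0,-0.36,0,0,0,-1],[0,0,-0.44,0,0,0,-1],[0,0,-0.52,0,0,0,-1],[0,0,-0.6,0,0,0,-1],[0,0,-0.68,0,0,0,-1]]' 25
python3 -m pendant '[[0,0,-0.08,0,0,0,-1],[0,0,-0.16,0,0,0,-1],[0,0,-0.24,0,0,0,-1],[0,0,-0.32,0,0,0,-1],[0,0,-0.4,0,0,0,-1],[0,0,-0.48,0,0,0,-1],[0,0,-0.56,0,0,0,-1],[0,0,-0.64,0,0,0,-1],[0,0,-0.72,0,0,0,-1],[0,0,-0.8,0,0,0,-1],[0,0,-0.88,0,0,0,-1],[0,0,-0.96,0,0,0,-1]]'
python3 -c "
from h import *
plan([.5614,.0925,.167],0)"
```

```text
t: 33.2
tool_pos: [0.5624, 0.0915, 0.1689]
ee_rot: [0.001, 0.998, -0.057, 0.001]
wrist_force: [-1.9, -3.1, 0.8]
gripper_width: 0.161
gripper_force: 25.0
t: 34.2
tool_pos: [0.5622, 0.0923, 0.1689]
ee_rot: [0.001, 0.912, 0.41, 0.0]
wrist_force: [-1.5, -2.4, 1.5]
gripper_width: 0.161
gripper_force: 25.0
t 34.2 p [0.5622 0.0923 0.1689] yaw -41.54 q7 -0.822 grip 0.161
turn [ 1.600e-03  5.000e-04 -7.249e-01] shift [-0.0003 -0.0007  0.0019]
```

```bash
python3 -m pendant '[[0,0,-0.08,0,0,0,-1],[0,0,-0.16,0,0,0,-1],[0,0,-0.24,0,0,0,-1],[0,0,-0.32,0,0,0,-1],[0,0,-0.4,0,0,0,-1],[0,0,-0.48,0,0,0,-1],[0,0,-0.56,0,0,0,-1],[0,0,-0.63,0,0,0,-1],[0,0,-0.68,0,0,0,-1],[0,0,-0.71,0,0,0,-1],[0,0,-0.725,0,0,0,-1],[0,0,-0.725,0,0,0,-1]]'
python3 -m pendant '[[0,0,0,0,0,0,-1],[0,0,0,0,0,0,-1],[0,0,0,0,0,0,-1],[0,0,0,0,0,0,-1]]'
python3 - <<'E'
from h import *
plan([.5614,.0925,.167],0)
for n in("scene","side","wrist"):
    d=cam(n); cv2.imwrite(f"pics/f_{n}.png",d["image"][:,:,::-1]); print(n,'mill knob pred',proj(d,[[.5614-.11,.0925,.13]]))
E
```

```text
t: 35.2
tool_pos: [0.5616, 0.0925, 0.1689]
ee_rot: [0.0, 0.708, 0.706, -0.0]
wrist_force: [-5.0, -2.8, 3.5]
gripper_width: 0.161
gripper_force: 25.0
t: 35.53
tool_pos: [0.5616, 0.0924, 0.1689]
ee_rot: [0.0, 0.709, 0.705, -0.0]
wrist_force: [-4.5, -2.3, 3.1]
gripper_width: 0.162
gripper_force: 25.0
t 35.53 p [0.5616 0.0924 0.1689] yaw -0.28 q7 -0.119 grip 0.162
turn [-0.      0.0009 -0.0049] shift [ 0.0001 -0.0002  0.0019]
scene mill knob pred [[338.12559539 230.6835885 ]]
side mill knob pred [[305.94986889 239.46841202]]
wrist mill knob pred [[134.70155777 273.74444796]]
```

```bash
python3 -m pendant '[[0,0,-0.005,0,0,0,-1],[0,0,-0.005,0,0,0,-1],[0,0,-0.005,0,0,0,-1]]'
python3 - <<'E'
from sock import *
plan([.5614,.0925,.167],0)
d=cam('wrist'); A=np.array([.5614,.0925]); L=[]
for k in(60,120):
  S=A+.11*np.array([np.cos(np.radians(k)),np.sin(np.radians(k))])
  for w in(40,70):
    try: f=sock(d,S,half=(k+180-w,k+180+w)); print(k,w,S.round(4),f)
    except Exception as e: print(k,w,e)
  L.append(f[0])
v=L[0]-L[1]; print('phase error deg',np.degrees(np.arctan2(v[1],v[0])),'dist',np.hypot(*v))
# shakers' perforated lids / mill knob: dark-hole search round predictions, all cameras
for n in('scene','side'):
  d=cam(n); g=cv2.cvtColor(d['image'],6)
  t0=cv2.imread(f'pics/{n}0.png',0)
  # knob template from start picture
  c0={'scene':(350.,296.5),'side':(343.,205.)}[n]
  T=cv2.getRectSubPix(t0,(15,23),c0 if n=='scene' else (343.5,210.)); 
  if n=='scene': T=cv2.getRectSubPix(t0,(17,27),(350.5,305.))
  p=proj(d,[[*(A-[.11,0]),.13]])[0].astype(int); 
  for ph in(0,60,120,180,240,300):
    q=proj(d,[[A[0]+.11*np.cos(np.radians(ph)),A[1]+.11*np.sin(np.radians(ph)),.085]])[0].astype(int)
    W=g[q[1]-22:q[1]+23,q[0]-16:q[0]+17]
    m=cv2.matchTemplate(W,T,cv2.TM_CCOEFF_NORMED); print(n,ph,q,m.max().round(2),np.array(cv2.minMaxLoc(m)[3])-np.array(m.shape[::-1])//2)
E
```

```text
t: 35.93
tool_pos: [0.5616, 0.0925, 0.1689]
ee_rot: [0.0, 0.707, 0.707, -0.0]
wrist_force: [-3.6, -2.0, 3.7]
gripper_width: 0.157
gripper_force: 25.0
t 35.93 p [0.5616 0.0925 0.1689] yaw 0.01 q7 -0.114 grip 0.157
turn [0.     0.001  0.0002] shift [ 0.     -0.0002  0.0019]
60 40 [0.6164 0.1878] (array([0.61564291, 0.18816089]), 14, np.float64(0.0003952588823878599))
60 70 [0.6164 0.1878] (array([0.6160082 , 0.18795528]), 20, np.float64(0.0004947152023455396))
120 40 [0.5064 0.1878] (array([0.50874143, 0.19556096]), 12, np.float64(0.007957549118735176))
120 70 [0.5064 0.1878] (array([0.50771154, 0.19680413]), 18, np.float64(0.008355059226354074))
phase error deg -4.671223144900745 dist 0.10865758088230584
scene 0 [322 309] 0.9 [2 0]
scene 60 [363 297] 0.91 [0 1]
scene 120 [368 262] 0.88 [0 1]
scene 180 [337 240] 0.12 [-8  6]
scene 240 [299 250] 0.85 [1 0]
scene 300 [290 284] 0.89 [2 1]
side 0 [358 219] 0.77 [2 1]
side 60 [329 210] 0.31 [9 3]
side 120 [304 223] 0.71 [2 2]
side 180 [306 248] 0.53 [9 8]
side 240 [336 258] 0.7 [2 2]
side 300 [363 243] 0.65 [2 2]
```

```bash
python3 - <<'E'
from sock import *
A=np.array([.5614,.0925])
for n in('wrist','side','scene'):
  d=cam(n); g=cv2.cvtColor(d['image'],6)
  if n=='wrist':
    B=cv2.morphologyEx(g,cv2.MORPH_BLACKHAT,np.ones((9,9),np.uint8))
    for ph in(60,120,180,0):
      q=proj(d,[[A[0]+.11*np.cos(np.radians(ph)),A[1]+.11*np.sin(np.radians(ph)),.116]])[0]
      x,y=q.astype(int)
      if not(25<x<615 and 25<y<455): print(ph,q);continue
      sub=(B[y-24:y+25,x-24:x+25]>45).astype(np.uint8); N,_,st,ce=cv2.connectedComponentsWithStats(sub)
      c=[(ce[i]+[x-24,y-24]) for i in range(1,N) if 3<=st[i,4]<=40 and max(st[i,2:4])<10]
      m=np.median(c,0) if c else [0,0]; print(ph,q.round(1),len(c),m,ray(d,m,.116)[:2].round(4) if c else '', (A+.11*np.array([np.cos(np.radians(ph)),np.sin(np.radians(ph))])).round(4))
  else:
    q=proj(d,[[A[0]-.11,A[1],z] for z in(.134,.125,.105,.08,.06,.04)]).round(0).astype(int)
    for x,y in q: print(n,(x,y),g[y,x-14:x+15:2].tolist())
E
```

```text
60 [416.4 104.9] 7 [418. 106.] [0.6173 0.1872] [0.6164 0.1878]
120 [218.9 104.9] 8 [217.99373434 108.68421053] [0.5058 0.1858] [0.5064 0.1878]
180 [145.5 264.1] 0 [0, 0]  [0.4514 0.0925]
0 [489.8 264. ] 7 [488.         266.16666667] [0.6705 0.091 ] [0.6714 0.0925]
side (np.int64(306), np.int64(239)) [171, 185, 186, 165, 79, 70, 122, 145, 139, 106, 143, 185, 188, 190, 189]
side (np.int64(306), np.int64(240)) [176, 186, 187, 181, 135, 115, 127, 139, 139, 134, 159, 186, 188, 189, 188]
side (np.int64(306), np.int64(244)) [188, 187, 188, 184, 162, 145, 145, 146, 146, 145, 136, 169, 187, 188, 187]
side (np.int64(307), np.int64(249)) [190, 190, 190, 187, 158, 106, 103, 109, 108, 105, 174, 188, 190, 190, 188]
side (np.int64(307), np.int64(253)) [185, 186, 189, 159, 77, 78, 91, 97, 103, 109, 83, 118, 181, 188, 189]
side (np.int64(307), np.int64(257)) [164, 185, 184, 116, 70, 113, 131, 139, 139, 137, 116, 67, 161, 190, 189]
scene (np.int64(338), np.int64(230)) [7, 2, 3, 7, 4, 0, 3, 4, 6, 15, 20, 35, 32, 57, 97]
scene (np.int64(338), np.int64(232)) [6, 18, 10, 7, 3, 2, 1, 5, 3, 7, 29, 36, 33, 66, 97]
scene (np.int64(338), np.int64(236)) [28, 29, 35, 33, 33, 32, 26, 30, 15, 20, 63, 54, 43, 87, 99]
scene (np.int64(337), np.int64(242)) [43, 36, 33, 33, 33, 33, 30, 30, 34, 30, 34, 37, 68, 102, 101]
scene (np.int64(337), np.int64(246)) [30, 30, 31, 31, 33, 34, 36, 33, 32, 28, 34, 33, 85, 135, 132]
scene (np.int64(337), np.int64(250)) [13, 14, 13, 9, 8, 8, 9, 30, 33, 40, 41, 21, 76, 136, 134]
```

The numbers check out: seven-hole lids at 0° and 60°, a lid cluster of eight blobs at 120°, no holes at the front position, and a waisted profile there in the side view. I'll hold steady and hand in.

```bash
python3 -m pendant '[[0,0,0,0,0,0,-1],[0,0,0,0,0,0,-1],[0,0,0,0,0,0,-1],[0,0,0,0,0,0,-1],[0,0,0,0,0,0,-1],[0,0,0,0,0,0,-1],[0,0,0,0,0,0,-1],[0,0,0,0,0,0,-1],[0,0,0,0,0,0,-1],[0,0,0,0,0,0,-1],[0,0,0,0,0,0,-1],[0,0,0,0,0,0,-1]]'
python3 -m pendant '[[0,0,0,0,0,0,-1],[0,0,0,0,0,0,-1],[0,0,0,0,0,0,-1],[0,0,0,0,0,0,-1],[0,0,0,0,0,0,-1],[0,0,0,0,0,0,-1],[0,0,0,0,0,0,-1],[0,0,0,0,0,0,-1],[0,0,0,0,0,0,-1],[0,0,0,0,0,0,-1]]'
python3 -c "
from h import *
plan([.5614,.0925,.167],0)
from station import workorder; print(workorder.sign_off())"
```

```text
t: 37.23
tool_pos: [0.5616, 0.0925, 0.1689]
ee_rot: [0.0, 0.707, 0.707, -0.0]
wrist_force: [-4.8, -2.3, 2.8]
gripper_width: 0.162
gripper_force: 25.0
t: 38.07
tool_pos: [0.5616, 0.0925, 0.1689]
ee_rot: [0.0, 0.707, 0.707, -0.0]
wrist_force: [-4.5, -2.2, 2.6]
gripper_width: 0.16
gripper_force: 25.0
t 38.07 p [0.5616 0.0925 0.1689] yaw 0.01 q7 -0.114 grip 0.16
turn [0.     0.0009 0.0001] shift [ 0.     -0.0002  0.0019]
the job is handed in; nothing more can be done
None
```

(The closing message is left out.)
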